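# Fit the bearing circlip on a grinder spindle with circlip pliers

## Task

Refit the circlip that retains the bearing on the grinder spindle: take the circlip pliers out of the wooden tool block, put their pins in the two lug holes of the circlip on the bench and spread it just enough (never overstretch it), slide it down over the end of the spindle, press the sprung bearing down with it, gently, until the circlip is level with the groove, and let it close in the groove so that it keeps the bearing pressed down. Then stand the pliers back in the slot of the tool block and let go. Handle the circlip only with the pliers and leave everything else on the bench where it is.

Things in the scene. Friction and masses are not known exactly. Their poses are not given: they have to be found in the camera images.
- pliers_grip (a point): Circlip pliers, 161 mm long, upright, pins down, in the slot of the wooden tool block. This point: midway between the two black handles, 130 mm above the pin ends, z up, y from handle to handle (both ways round alike). Handles, bowed outward, are 18 mm thick (x), from 99 to 161 mm above the pin ends; at this height their outer faces are 62 mm apart at rest. Hinge 72 mm above the pin ends.
- pliers_pins (a point): Midway between the lower ends of the pliers' two pins, axes as pliers_grip. Pins 3.9 mm in diameter at the end, 3.2 mm higher up, 3.5 mm long, below shoulders 6 mm in diameter: the shoulders press on the circlip from above; when it is lifted only the friction of the pins, spread against its holes, carries it. The jaws fit beside the spindle on the lug side.
- pliers_lever (a joint): Pliers hinge, rad, 0 at rest. Squeezing spreads the pins, about 1.2 mm per mm: pin centres 12 mm apart at rest (handles 62 mm), 16 mm at 0.06 (handles 58.7 mm), 40 mm at 0.40 (handles 38.5 mm). The return spring pushes each handle out with 21 N at rest, 24 N at 0.40, and 6 N more with the circlip spread. The pliers turn between the fingers if pushed sideways at the pins with more than about 1.5 N.
- circlip_lug_a (a point): Centre of the hole in one lug of the circlip, half-way up its thickness. Circlip: flat open spring-steel ring lying on the bench, 4 mm thick, inside diameter 27 mm when closed, 46 mm from back to lugs; hole diameter 6 mm, lugs 10.6 mm across; hole centres 16 mm apart when closed.
- circlip_lug_b (a point): Centre of the hole in the other lug, same height. Circlip, spindle and bearing are lightly oiled and slide easily on one another.
- circlip_back (a point): Middle of the back of the circlip, opposite the gap, half-way up its 5 mm wide band; 37 mm from the middle between the lug holes when closed. Hanging spread on the pins, its back droops a few mm. The spindle passes best with its axis 19 mm from here toward the middle between the holes; as it closes in the groove its lugs move about 6 mm away from the spindle: let the pins follow.
- circlip_spread (a joint): How far the circlip is spread, rad: 0 closed (hole centres 16 mm apart); 0.5 (34 mm) it just clears the spindle; 0.6 (37 mm) good; 0.8 (44 mm) overstretched, spoiled. The pins bear on the outer sides of the holes, so spread pins are 3 mm farther apart than the holes. Its spring pulls with about 2.5 N at each lug closed, 5 N at 0.6.
- clamp_axis (a point): Aluminium clamp block 82 x 78 mm on a base plate 94 x 84 mm; this point is the middle of its top, 34 mm above the bench, on the upright spindle's axis. From it stand a 71 mm steel sleeve with the bearing, and the spindle, 32 mm in diameter, its chamfered end 25 to 33 mm above this point (differs, not reported). Groove: 6 mm wide, 2.5 mm deep, its top 7 mm below the spindle end.
- bearing (a joint): How far the 62 mm bearing round the spindle is pressed down against its wave spring, m: 0 free (its top 8 mm below the spindle end; gives way at 2.5 N); from 0.003 (5 N) a circlip lying on it is level with the groove, and a fitted one holds it there; bottoms at 0.005 (6.5 N). More than 25 N on the bearing damages it.
- block_slot (a point): Wooden tool block 56 x 84 x 56 mm; this point is the middle of the mouth of its slot, 56 mm above the bench. The slot is 13 mm (its x) by 31 mm (its y), 48 mm deep; the pliers' pins stand on its floor, pliers' y along the slot's y.
- glass_cutter: bystander: glass cutter lying on the bench, 141 mm long; origin at the centre of its underside
- lathekin: bystander: flat white fid, 144 mm long, lying on the bench; origin at the centre of its underside
- oil_dropper: bystander: dropper bottle with a pointed cap, 90 mm tall, standing; origin at the centre of its underside
- screwdriver: bystander: screwdriver, 164 mm long, lying near the front edge; origin at the centre of its underside

How it is judged:
By the outcome, as a careful person would: the job done as asked, in the order asked, and still so for the second after the job is handed in, with the robot touching nothing.
It also fails if it takes over 64 s, if anything falls off the work surface, if the arm or the gripper's body presses on something with over 40 N, if the wrist force passes 120 N, or if a joint passes its speed limit or range.

## Robot

A 6-joint arm with a two-finger parallel gripper is mounted at the origin on a cart in front of the work surface, level with it; the furniture and walls round the work are solid. World frame = base frame: x ahead of the robot, y to its left, z up, the work surface at z = 0. Lengths are in m, angles in rad, forces in N, time in s.
With the tool pointing down it reaches from about 0.3 to 0.85 m from the base axis. Payload 4.2 kg.
Tool frame: the origin (TCP) lies midway between the tips of the shut fingers; the grasp point (between the pads) lies 19 mm behind it (arm.grip_point_offset is the distance from the TCP to the grasp point, in m); x points along the fingers, y is the direction in which the jaws open and shut, and the axes are right-handed (so a half turn about x gives the same grasp; the last joint's range is limited). The gripper opens to 91 mm and grips with 3 to 60 N. Pads are 32 mm wide; open, the fingers measure 118 mm over their backs; the gripper's body (76 mm by 178 mm) begins 60 mm behind the grasp point.
Start: joints at [1.18, 0.32, 1.565, -0, 1.257, -0.02], TCP at [0.208, 0.536, 0.214] pointing down, gripper open.
Joint ranges: [-3.11, 3.11], [-0.84, 2.01], [0.21, 2.61], [-1.34, 4.49], [0.05, 2.63], [-2.56, 2.56]. Speed limits (rad/s): [2.57, 2.57, 3.14, 3.14, 3.14, 3.14].

## Interface

Orientations are given as [roll, pitch, yaw] about the fixed x, y, z axes, in that order (R = Rz(yaw) Ry(pitch) Rx(roll)).
In Python, from station import arm gives the robot as it stands.
- The arm moves only by the tool move_arm, never from a script. Its argument "targets" is a list that holds one entry, the list of rows, each a list of 5 numbers: the shift along the tool's x, y, z in mm, then the turn about the tool's x in degrees, then the gripper's target within -1 to 1 (fully open at 1, half-way at 0, shut at -1). A call has 1 to 5 rows; each row is the pose to reach, as a shift and turn from the pose commanded when the call began, along the tool's axes at that moment; what a row does not reach only later rows make up. A row lasts 1/10 s, in which the tool goes at most 50 mm and 8.59 degrees, less where a joint would pass 70% of its speed; a pose out of reach is approached as far as the arm can. A call with a gripper value outside its range is refused whole. The fingers move at their own pace and stop on an object; "grip_force" is the grip in N (left out, the last holds). Time passes only in rows, so rows that repeat a pose let the fingers close. It gives the time, the measured TCP pose, the force and the opening at its end, in the units of the state.
- arm.get_state(): the state, without advancing time (a new reading comes with each control period).
- arm.grab_frame(name): name is "side" or "top"; returns the picture (480x640x3 uint8, blue, green, red); there is no depth.
- arm.calibration(name): a dict with "mtx" (3x3 intrinsics, pixels), "D" ([k1, k2, p1, p2, k3] as OpenCV has them; the pictures are not rectified), "R" (3x3) and "t" (3): a world point X has camera coordinates R X + t. Camera axes: x right, y down, z forward; pixel columns grow to the right and rows downward; lengths in m; the calibration is good to about 2 mm. A picture is of the moment at which its call begins. calibration takes no time and is no camera call.
- arm.finish_job(): hands the job in, once; it reports no verdict.
The state is a dict: "clock": time; "q": joint angles; "joint_velocities": joint speeds; "effort": joint torques, N m; "ee_pos": TCP position; "ee_rot": TCP orientation; "force": force on the tool from outside, world axes, zero at the start; "torque": the same for the moment, N m; "width": finger opening in m.
Only numpy, scipy, OpenCV 4.12 (cv2) and the standard library are available. Lean on these libraries where they do the work, as an engineer would, in place of code of your own. Each camera call takes 0.05 s, during which the arm holds its last target.

## Working session

There is one attempt and no reset: what is moved stays moved. The work goes in short steps, Python scripts to look and compute and a tool call to move; the robot and the scene stay as the last step left them, time stands still between calls to the robot, and variables do not carry over. Pictures are saved under pics/ and viewed, and the job is handed in when it is done.

Besides the shell and the picture viewer there is one more tool, called after "Emit:" as a command line: name --argument value ..., lists and objects as JSON in quotes. move_arm: Moves the arm, as the interface text tells. Its arguments: {"type":"object","properties":{"targets":{"type":"array"},"grip_force":{"type":"number"}},"required":["targets"]}

```bash
ls; mkdir -p pics
python3 - <<'E'
from station import arm
import cv2
s=arm.get_state()
for k,v in s.items(): print(k,v)
for n in("side","top"):
    c=arm.calibration(n); print(n,c)
    cv2.imwrite(f"pics/{n}0.png",arm.grab_frame(n))
print(arm.grip_point_offset)
E
```

```text
pics
clock 0.0
q [ 1.18001553e+00  3.20299772e-01  1.56566903e+00  9.76869444e-06
  1.25744870e+00 -2.00383905e-02]
joint_velocities [-5.83522494e-05 -9.75604896e-04  4.36856589e-05 -1.82310912e-04
  1.69673792e-04 -1.04487590e-04]
effort [-1.62326472e-05 -4.12458229e+01 -2.31975871e+01  7.28527992e-02
  4.57566103e-02 -1.32653604e-04]
ee_pos [0.20814558 0.53544606 0.21311968]
ee_rot [-1.59592415  1.56897145 -1.96666957]
force [-0.23777439  0.26037624 -0.99439807]
torque [ 0.02162534  0.04674307 -0.02028478]
width 0.09155086304185182
side {'mtx': array([[576.31532639,   0.        , 320.4649547 ],
       [  0.        , 576.31532639, 245.7950336 ],
       [  0.        ,   0.        ,   1.        ]]), 'D': array([0.01616946, 0.        , 0.        , 0.        , 0.        ]), 'R': array([[-0.99895858,  0.03664069,  0.02718867],
       [-0.01123649,  0.37997992, -0.92492649],
       [-0.04422109, -0.92426875, -0.37917248]]), 't': array([0.51170344, 0.11315418, 0.896448  ])}
top {'mtx': array([[474.93641003,   0.        , 320.92185637],
       [  0.        , 474.93641003, 238.89359283],
       [  0.        ,   0.        ,   1.        ]]), 'D': array([-0.04029117,  0.        ,  0.        ,  0.        ,  0.        ]), 'R': array([[-0.02431895, -0.99934626,  0.02675144],
       [-0.9943504 ,  0.02141435, -0.10396496],
       [ 0.10332413, -0.02912863, -0.99422113]]), 't': array([-0.00579668,  0.55086044,  0.91103704])}
0.0188
```

View pics/side0.png

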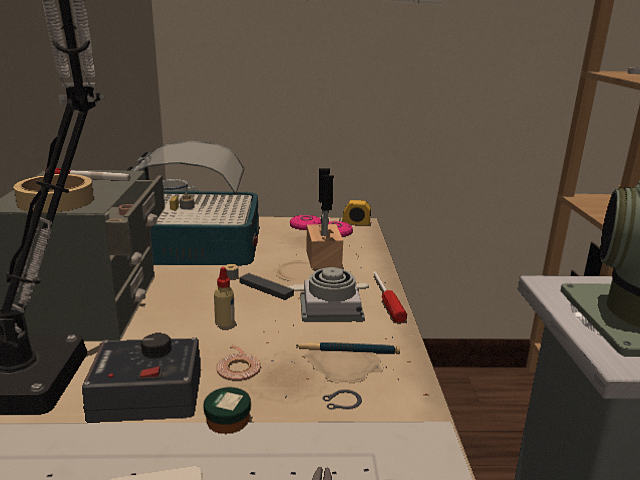

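View pics/top0.png

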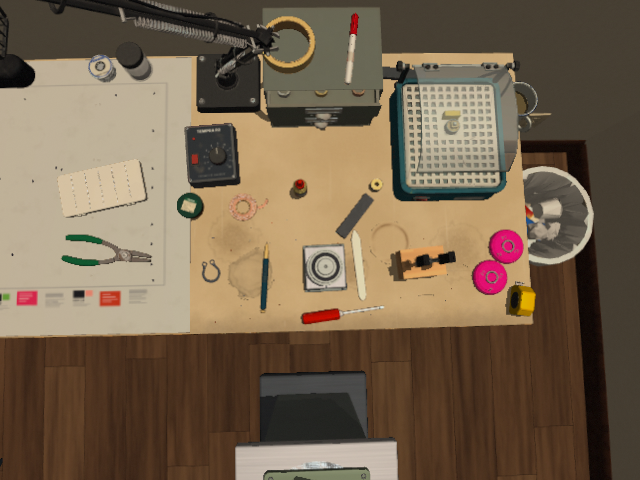

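```bash
cat > h.py <<'E'
import numpy as np, cv2
from station import arm
from scipy.optimize import least_squares
C={n:arm.calibration(n) for n in("side","top")}
def proj(n,X):
    c=C[n]; p,_=cv2.projectPoints(np.atleast_2d(np.array(X,float)),cv2.Rodrigues(c["R"])[0],c["t"],c["mtx"],c["D"]); return p[:,0]
def ray(n,uv):
    c=C[n]; d=cv2.undistortPoints(np.array([[uv]],float),c["mtx"],c["D"])[0,0]
    return -c["R"].T@c["t"], c["R"].T@np.array([d[0],d[1],1])
def atz(n,uv,z):
    o,d=ray(n,uv); return o+d*(z-o[2])/d[2]
def tri(us,ut):
    f=lambda X: np.r_[(proj("side",X)[0]-us),(proj("top",X)[0]-ut)]
    r=least_squares(f,[.5,0,.05]); return r.x, r.fun
def crop(img,u,v,w,h,k,name):
    u=int(u);v=int(v); c=img[max(v,0):v+h,max(u,0):u+w]; cv2.imwrite("pics/"+name,cv2.resize(c,None,fx=k,fy=k,interpolation=cv2.INTER_CUBIC))
E
python3 - <<'E'
from h import *
s=cv2.imread("pics/side0.png");t=cv2.imread("pics/top0.png")
a=lambda im,u,v:cv2.resize(im[v:v+75,u:u+100],None,fx=4,fy=4,interpolation=cv2.INTER_CUBIC)
m=np.vstack([np.hstack([a(s,290,265),a(s,280,160)]),np.hstack([a(t,275,230),a(t,375,230)])])
cv2.imwrite("pics/m0.png",m)
m=np.vstack([np.hstack([a(s,300,370),a(s,290,225)]),np.hstack([a(t,160,235),a(t,330,170)])])
cv2.imwrite("pics/m1.png",m)
E
```

```text
(no output)
```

View pics/m0.png

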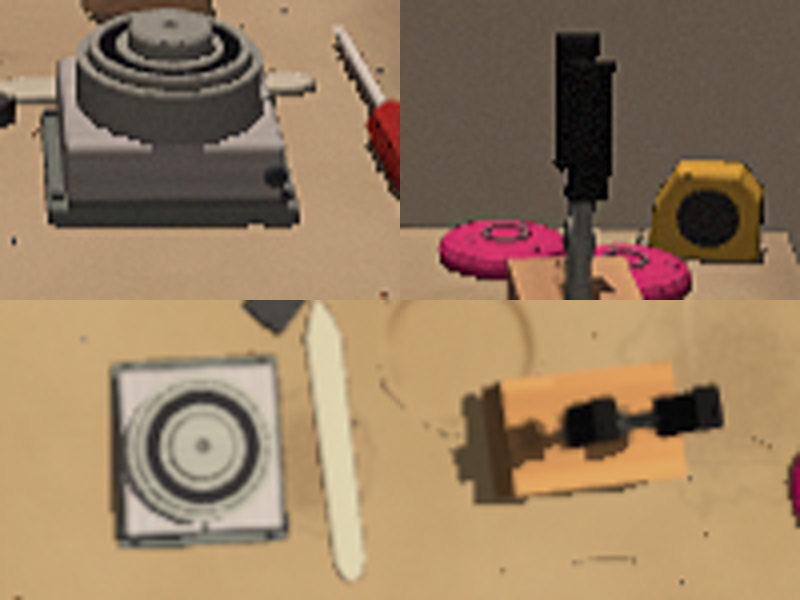

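View pics/m1.png

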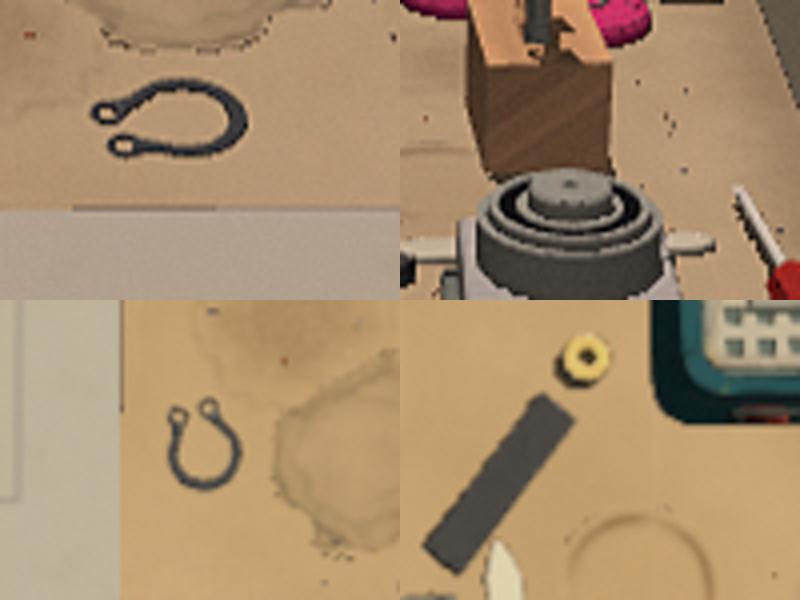

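Run:
```python
from h import *
s=cv2.imread("pics/side0.png");t=cv2.imread("pics/top0.png")
a=lambda im,u,v:cv2.resize(im[v:v+30,u:u+40],None,fx=10,fy=10,interpolation=cv2.INTER_CUBIC)
m=np.vstack([np.hstack([a(s,323,386),a(s,312,264)]),np.hstack([a(t,195,255),a(t,305,252)])])
cv2.imwrite("pics/m2.png",m)
a=lambda im,u,v:cv2.resize(im[v:v+60,u:u+80],None,fx=5,fy=5,interpolation=cv2.INTER_CUBIC)
m=np.vstack([np.hstack([a(s,295,165),a(s,295,212)]),np.hstack([a(t,390,230),a(t,390,230)])])
cv2.imwrite("pics/m3.png",m)
```

```text
(no output)
```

View pics/m2.png

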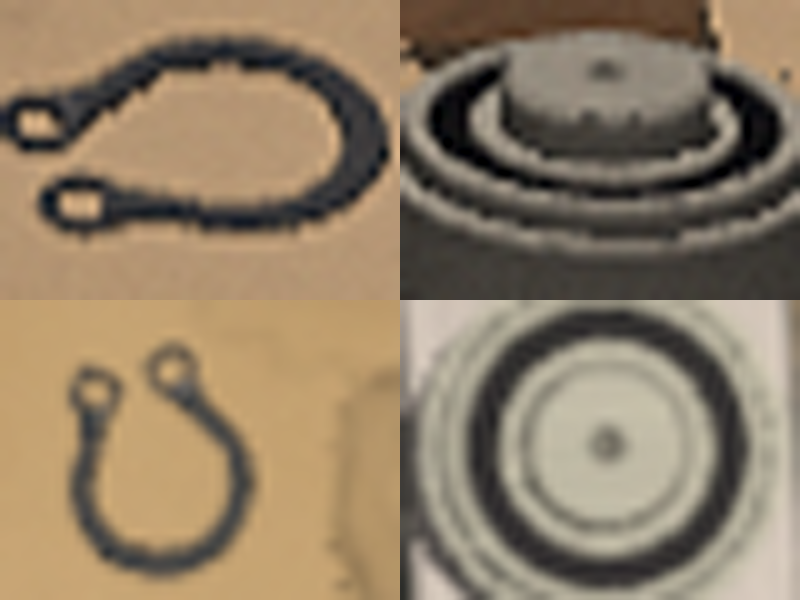

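View pics/m3.png

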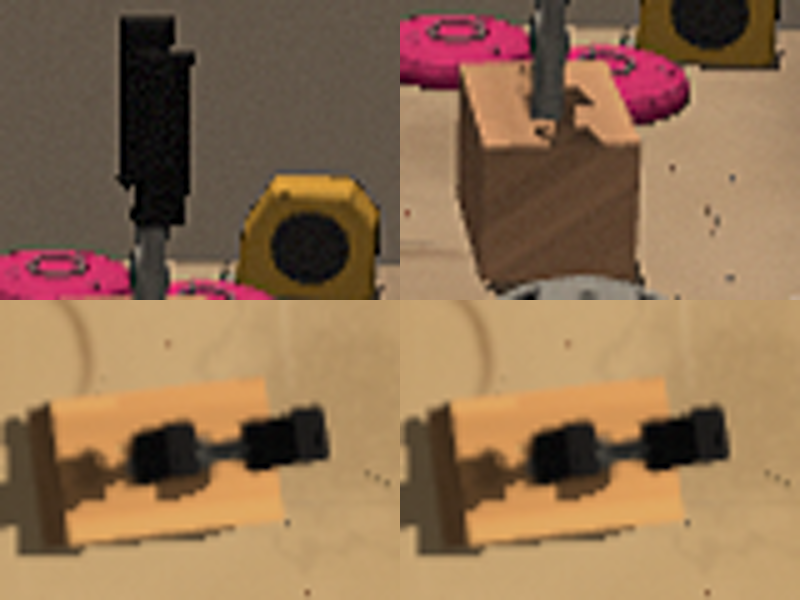

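Run:
```python
from h import *
f=lambda o,d,k:np.array(o)+(np.array(d)+.5)/k-.5
np.set_printoptions(precision=4,suppress=True)
for nm,ds,dt in (("A",(38,123),(172,67)),("B",(88,203),(95,92)),("back",(362,135),(160,262))):
    us=f((323,386),ds,10);ut=f((195,255),dt,10)
    print(nm,atz("side",us,.003),atz("top",ut,.003),*tri(us,ut))
us=f((312,264),(205,68),10);ut=f((305,252),(207,145),10)
print("spindle",*tri(us,ut))
for z in(.059,.063,.067): print(z,atz("side",us,z),atz("top",ut,z))
c=[atz("top",f((390,230),d,5),.056) for d in((50,102),(265,78),(285,222),(70,245))]
c=np.array(c);print(c,c.mean(0)); print(np.arctan2(*(c[0]-c[1])[:2]),np.arctan2(*(c[3]-c[2])[:2]))
# side block corners (origin 295,212)
c=np.array([atz("side",f((295,212),d,5),.056) for d in((60,68),(205,65),(238,145),(87,150))]);print(c,c.mean(0))
```

```text
A [0.5127 0.201  0.003 ] [0.5127 0.202  0.003 ] [0.5127 0.2019 0.0036] [ 0.0144  0.0013  0.0019 -0.0243]
B [0.5075 0.216  0.003 ] [0.508  0.2175 0.003 ] [0.5077 0.2173 0.004 ] [-0.0683 -0.0056 -0.01    0.1179]
back [0.4742 0.2033 0.003 ] [0.4736 0.2045 0.003 ] [0.4741 0.2043 0.0037] [ 0.1653  0.0092  0.0311 -0.2775]
spindle [ 0.4953 -0.0243  0.0662] [ 0.1666  0.0156  0.0149 -0.2082]
0.059 [ 0.4945 -0.0399  0.059 ] [ 0.4953 -0.0245  0.059 ]
0.063 [ 0.4951 -0.0312  0.063 ] [ 0.4951 -0.0244  0.063 ]
0.067 [ 0.4957 -0.0225  0.067 ] [ 0.4949 -0.0242  0.067 ]
[[ 0.523  -0.1688  0.056 ]
 [ 0.5304 -0.2531  0.056 ]
 [ 0.4746 -0.2581  0.056 ]
 [ 0.4679 -0.1742  0.056 ]] [ 0.499  -0.2135  0.056 ]
-0.08786687770121195 -0.08000046715833342
[[ 0.5307 -0.2474  0.056 ]
 [ 0.4759 -0.2527  0.056 ]
 [ 0.4692 -0.1716  0.056 ]
 [ 0.5225 -0.1653  0.056 ]] [ 0.4996 -0.2092  0.056 ]
```

```bash
cat >> h.py <<'E'
from scipy.spatial.transform import Rotation as Ro
def Rot(s): return Ro.from_euler("xyz",s["ee_rot"]).as_matrix()
def delta(pos,yaw=None,s=None):
    "shift mm in tool axes + turn deg; yaw: direction of jaw y = Rz(yaw)*ey (mod pi)"
    s=s or arm.get_state(); R=Rot(s); d=R.T@(np.array(pos)-s["ee_pos"])*1000
    t=0
    if yaw is not None:
        cur=np.arctan2(-R[0,1],R[1,1]); e=(yaw-cur+np.pi/2)%np.pi-np.pi/2
        t=np.degrees(e*np.sign(R[2,0]))
    return np.round(d,1),round(t,2)
def st():
    s=arm.get_state(); R=Rot(s)
    print("t%.2f"%s["clock"],"pos",np.round(s["ee_pos"]*1000,1),"F",np.round(s["force"],1),"w%.1f"%(s["width"]*1000),"yaw %.3f"%np.arctan2(-R[0,1],R[1,1]),"x",np.round(R[:,0],3),"q6 %.2f"%s["q"][5])
E
python3 - <<'E'
from h import *
st(); R=Rot(arm.get_state()); print(np.round(R,4))
print(delta([.499,-.2125,.19],.084))
t=cv2.imread("pics/top0.png");s=cv2.imread("pics/side0.png")
def ov(im,n,u,v,k,w,h,cx,cy,yaw):
    c=cv2.resize(im[v:v+h,u:u+w],None,fx=k,fy=k,interpolation=cv2.INTER_CUBIC)
    Rz=Ro.from_euler("z",yaw).as_matrix()
    for z in(.138,.107,.169):
      for X in(-.009,.009):
        for Y in(-.031,.031):
            p=proj(n,Rz@[X,Y,0]+[cx,cy,z])[0]; p=((p-[u,v]+.5)*k-.5).astype(int); cv2.circle(c,tuple(int(a) for a in p),3,{.138:(0,0,255),.107:(0,255,0),.169:(255,0,0)}[z],-1)
    for z in(.056,):
      for X in(-.0065,.0065):
        for Y in(-.0155,.0155):
            p=proj(n,Rz@[X,Y,0]+[cx,cy,z])[0]; p=((p-[u,v]+.5)*k-.5).astype(int); cv2.circle(c,tuple(int(a) for a in p),3,(255,255,0),-1)
    return c
a=ov(t,"top",390,230,7,80,60,.499,-.2125,.084);b=ov(s,"side",290,165,5,60,84,.499,-.2125,.084)
cv2.imwrite("pics/ov1.png",np.hstack([a[:420,:480],b[:420]]))
E
```

```text
t0.10 pos [208.2 535.5 213.2] F [ 0.  -0.4  0.4] w91.3 yaw -0.371 x [-0.001 -0.001 -1.   ] q6 -0.02
[[-6.000e-04  3.623e-01  9.321e-01]
 [-1.500e-03  9.321e-01 -3.623e-01]
 [-1.000e+00 -1.600e-03 -0.000e+00]]
(array([  24.2, -591.8,  542.1]), np.float64(-26.06))
```

View pics/ov1.png

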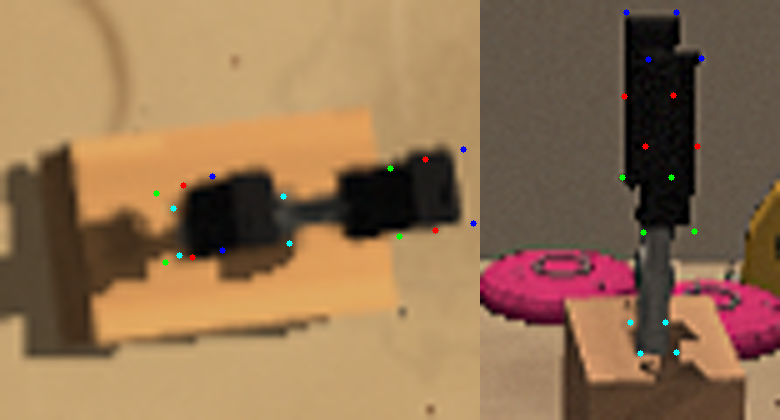

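Emit:
move_arm --targets '[[[10, -592, 542, -26, 1], [10, -592, 542, -26, 1], [10, -592, 542, -26, 1], [10, -592, 542, -26, 1], [10, -592, 542, -26, 1]]]'

```text
clock: 0.6
ee_pos: [0.2979, 0.304, 0.2106]
ee_rot: [-1.85, 1.57, -1.766]
force: [1.4, 0.3, 1.3]
width: 0.0913
```

Run:
```python
from h import *
st();print(delta([.499,-.2125,.19],.084))
```

```text
t0.60 pos [297.9 304.  210.6] F [1.4 0.3 1.3] w91.3 yaw 0.084 x [-0. -0. -1.] q6 -0.89
(array([  20.8, -531.6,  156.9]), np.float64(0.01))
```

Emit:
move_arm --targets '[[[10, -532, 157, 0, 1], [10, -532, 157, 0, 1], [10, -532, 157, 0, 1], [10, -532, 157, 0, 1], [10, -532, 157, 0, 1]]]'

```text
clock: 1.1
ee_pos: [0.3883, 0.0709, 0.2063]
ee_rot: [0.631, 1.57, 0.714]
force: [0.6, 0.4, 0.4]
width: 0.0912
```

Run:
```python
from h import *
st();print(delta([.499,-.2125,.19],.084))
```

```text
t1.10 pos [388.3  70.9 206.3] F [0.6 0.4 0.4] w91.2 yaw 0.083 x [ 0.  0. -1.] q6 -1.50
(array([  16.3, -291.7,   86.8]), np.float64(-0.05))
```

Emit:
move_arm --targets '[[[10, -291, 87, 0, 1], [10, -291, 87, 0, 1], [10, -291, 87, 0, 1], [10, -291, 87, 0, 1], [10, -291, 87, 0, 1]]]'

```text
clock: 1.6
ee_pos: [0.4795, -0.1618, 0.1978]
ee_rot: [1.937, 1.57, 2.019]
force: [0.8, 0.7, 0.3]
width: 0.0911
```

Run:
```python
from h import *
st();print(delta([.499,-.2125,.19],.084))
```

```text
t1.60 pos [ 479.5 -161.8  197.8] F [0.8 0.7 0.3] w91.1 yaw 0.082 x [-0.     0.001 -1.   ] q6 -2.00
(array([  7.8, -52.1,  15.2]), np.float64(-0.1))
```

Emit:
move_arm --targets '[[[0, -47, 15, 0, 1], [0, -47, 15, 0, 1], [0, -47, 15, 0, 1]]]'

```text
clock: 1.9
ee_pos: [0.4978, -0.2058, 0.1972]
ee_rot: [2.434, 1.568, 2.515]
force: [-0.2, 0.5, -0.5]
width: 0.0913
```

Run:
```python
from h import *
st();print(delta([.499,-.2125,.119],.084))
t=arm.grab_frame("top");s=arm.grab_frame("side")
cv2.imwrite("pics/g1.png",np.hstack([cv2.resize(t[200:300,370:500],None,fx=4,fy=4,interpolation=2)[:400,:420],cv2.resize(s[130:280,270:370],None,fx=3.6,fy=3.6,interpolation=2)[:400]][:400]) if 0 else cv2.resize(t[200:300,370:500],None,fx=5,fy=5,interpolation=2))
cv2.imwrite("pics/g1s.png",cv2.resize(s[110:280,250:400],None,fx=3.5,fy=3.5,interpolation=2))
```

```text
t1.90 pos [ 497.8 -205.8  197.2] F [-0.2  0.5 -0.5] w91.3 yaw 0.081 x [-0.002  0.001 -1.   ] q6 -2.07
(array([78.2, -6.9,  0.8]), np.float64(-0.17))
```

View pics/g1s.png

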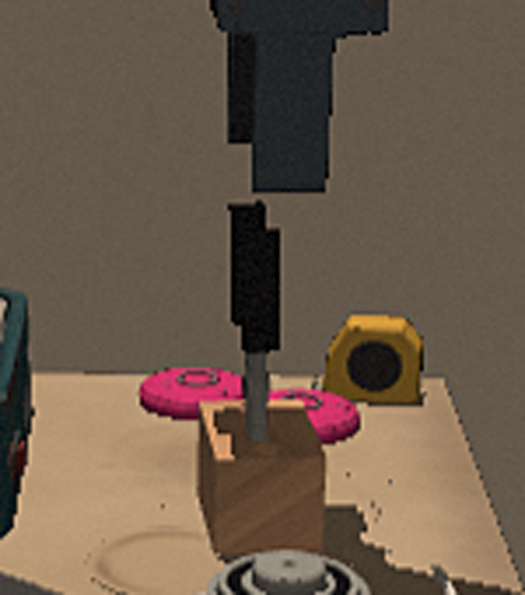

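View pics/g1.png

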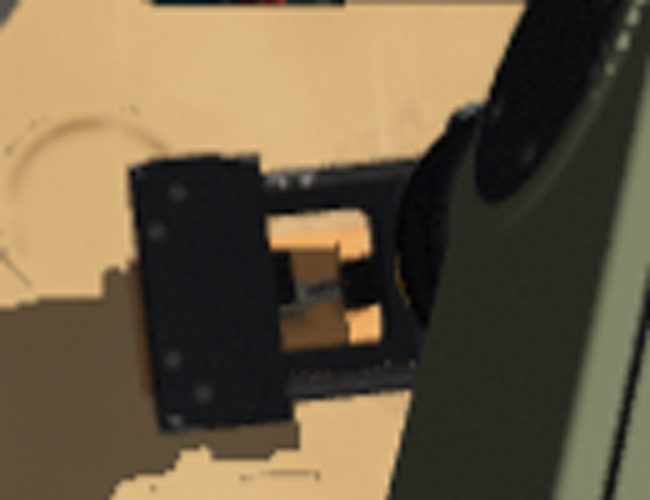

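Run:
```python
from h import *
s=arm.get_state();R=Rot(s)
for y in(-.059,-.0457,.0457,.059):
  for z in(-.016,.016):
    X=s["ee_pos"]+R@[0,y,z]; p=proj("side",X)[0]; q=proj("top",X)[0]
    print(y,z,np.round(X,3),"side zoom",np.round((p-[250,110])*3.5),"top",np.round((q-[370,200])*5))
Rz=Ro.from_euler("z",.084).as_matrix()
for Y in(-.031,.031):
  for x in(-.009,.009):
    print(Y,x,np.round((proj("side",Rz@[x,Y,0]+[.499,-.2125,.138])[0]-[250,110])*3.5))
```

```text
-0.059 -0.016 [ 0.486 -0.264  0.198] side zoom [288. 136.] top [525. 320.]
-0.059 0.016 [ 0.518 -0.262  0.198] side zoom [227. 136.] top [512. 223.]
-0.0457 -0.016 [ 0.485 -0.251  0.198] side zoom [292. 142.] top [486. 324.]
-0.0457 0.016 [ 0.517 -0.248  0.198] side zoom [229. 142.] top [472. 227.]
0.0457 -0.016 [ 0.478 -0.16   0.198] side zoom [319. 186.] top [211. 354.]
0.0457 0.016 [ 0.51  -0.157  0.198] side zoom [251. 186.] top [198. 256.]
0.059 -0.016 [ 0.477 -0.147  0.198] side zoom [323. 193.] top [170. 359.]
0.059 0.016 [ 0.509 -0.144  0.198] side zoom [255. 193.] top [158. 261.]
-0.031 -0.009 [274. 258.]
-0.031 0.009 [240. 258.]
0.031 -0.009 [291. 294.]
0.031 0.009 [255. 294.]
```

Run:
```python
from h import *
a=cv2.imread("pics/side0.png");b=arm.grab_frame("side")
for im in(a,b):
  for v in(172,180,190,200,210,216,220,225): 
    r=im[v,300:350].max(1); d=np.where(r<45)[0]; print(v,d.min()+300 if len(d) else None,d.max()+300 if len(d) else None,end=" | ")
  print()
c=np.vstack if 0 else np.hstack
cv2.imwrite("pics/cmp.png",c([cv2.resize(i[155:255,290:350],None,fx=6,fy=6,interpolation=2) for i in(a,b)]))
```

```text
172 319 329 | 180 319 332 | 190 319 332 | 200 318 332 | 210 322 328 | 216 321 321 | 220 321 321 | 225 None None | 
172 316 325 | 180 316 329 | 190 316 329 | 200 316 329 | 210 320 326 | 216 None None | 220 319 320 | 225 None None |
```

View pics/cmp.png

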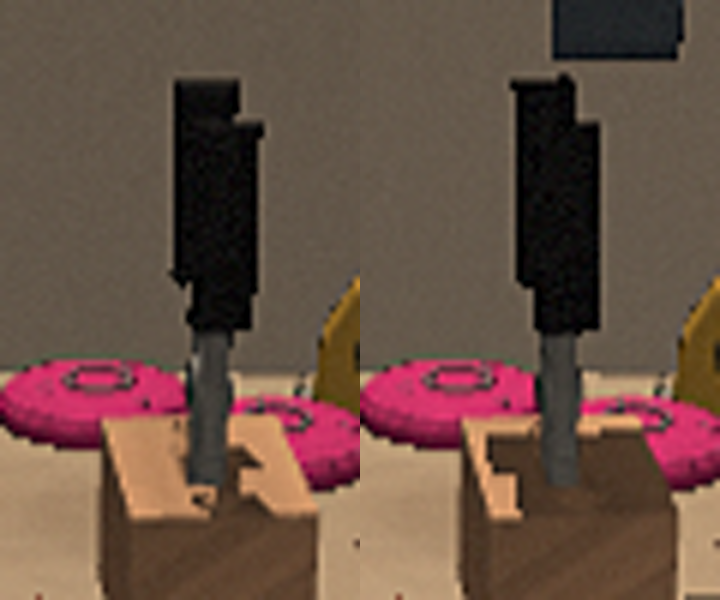

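Run:
```python
from h import *
st();print(delta([.503,-.2125,.119],.084))
```

```text
t2.05 pos [ 497.6 -204.   198. ] F [-0.6 -0.1  0.3] w90.9 yaw 0.084 x [-0.001  0.001 -1.   ] q6 -2.07
(array([79. , -9. ,  4.7]), np.float64(0.01))
```

Emit:
move_arm --targets '[[[0, -9, 5, 0, 1], [0, -9, 5, 0, 1], [25, -9, 5, 0, 1], [55, -9, 5, 0, 1], [79, -9, 5, 0, 1]]]'

```text
clock: 2.55
ee_pos: [0.5037, -0.2133, 0.1182]
ee_rot: [2.238, 1.57, 2.321]
force: [-0.1, 0.2, 0.2]
width: 0.0913
```

Emit:
move_arm --targets '[[[0, 0, 0, 0, 1], [0, 0, 0, 0, 1]]]'

```text
clock: 2.75
ee_pos: [0.5043, -0.2137, 0.1196]
ee_rot: [-0.045, 1.571, 0.038]
force: [0.4, -0.4, -0.0]
width: 0.0909
```

Run:
```python
from h import *
st();print(delta([.503,-.2125,.119],.084))
t=arm.grab_frame("top");s=arm.grab_frame("side")
cv2.imwrite("pics/g2.png",np.hstack([cv2.resize(t[200:300,390:450],None,fx=5,fy=5,interpolation=2),cv2.resize(s[150:250,280:380],None,fx=5,fy=5,interpolation=2)]))
```

```text
t2.75 pos [ 504.3 -213.7  119.6] F [ 0.4 -0.4 -0. ] w90.9 yaw 0.083 x [ 0.  0. -1.] q6 -2.08
(array([ 0.6,  1.3, -1.2]), np.float64(-0.03))
```

View pics/g2.png

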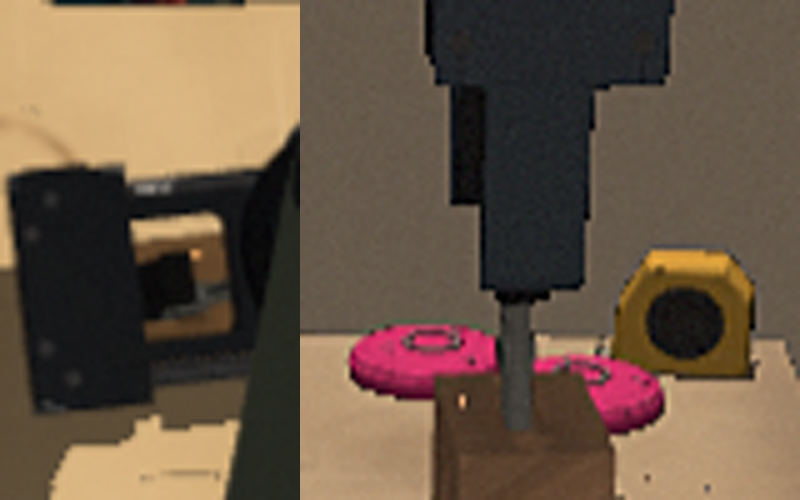

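Emit:
move_arm --targets '[[[0, 0, 0, 0, 0.31], [0, 0, 0, 0, 0.31], [0, 0, 0, 0, 0.31], [0, 0, 0, 0, 0.31], [0, 0, 0, 0, 0.31]]]' --grip_force 40

```text
clock: 3.35
ee_pos: [0.5043, -0.2141, 0.1197]
ee_rot: [-0.531, 1.57, -0.448]
force: [-0.3, -0.5, 2.7]
width: 0.0599
```

Run:
```python
from h import *
st()
```

```text
t3.35 pos [ 504.3 -214.1  119.7] F [-0.3 -0.5  2.7] w59.9 yaw 0.083 x [ 0.001 -0.001 -1.   ] q6 -2.08
```

Emit:
move_arm --targets '[[[0, 0, -2, 0, 0.31], [0, 0, -4, 0, 0.31], [0, 0, -5.5, 0, 0.31], [0, 0, -5.5, 0, 0.31]]]'

```text
clock: 3.75
ee_pos: [0.499, -0.2146, 0.1198]
ee_rot: [-0.352, 1.569, -0.269]
force: [1.8, 1.2, 6.1]
width: 0.06
```

Run:
```python
from h import *
st()
```

```text
t3.75 pos [ 499.  -214.6  119.8] F [1.8 1.2 6.1] w60.0 yaw 0.083 x [ 0.002 -0.001 -1.   ] q6 -2.08
```

Emit:
move_arm --targets '[[[-15, 0, 0, 0, 0.31], [-35, 0, 0, 0, 0.31], [-60, 0, 0, 0, 0.31], [-85, 0, 0, 0, 0.31], [-90, 0, 0, 0, 0.31]]]'

```text
clock: 4.25
ee_pos: [0.4989, -0.2147, 0.2108]
ee_rot: [-0.614, 1.568, -0.531]
force: [0.3, -0.6, -2.3]
width: 0.0601
```

Run:
```python
from h import *
st()
s=arm.grab_frame("side")
cv2.imwrite("pics/g3.png",cv2.resize(s[100:240,270:390],None,fx=5,fy=5,interpolation=2)[:600])
```

```text
t4.25 pos [ 498.9 -214.7  210.8] F [ 0.3 -0.6 -2.3] w60.1 yaw 0.083 x [ 0.002 -0.001 -1.   ] q6 -2.08
```

View pics/g3.png

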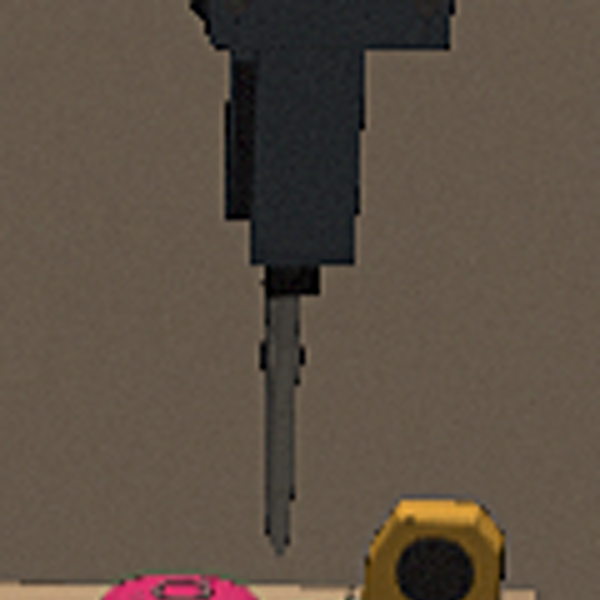

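Run:
```python
from h import *
s=arm.get_state();print(proj("side",s["ee_pos"]-[0,0,.1117]), proj("top",s["ee_pos"]-[0,0,.1117]))
# circlip model fit in both images: ring r_mid=16 (13.5+2.5), lugs at M
from scipy.optimize import minimize
ims={n:255-cv2.cvtColor(cv2.imread(f"pics/{n}0.png"),6).astype(float) for n in("side","top")}
k=8
def model(p):
    cx,cy,th=p
    # ring circle centre c; back at -16, holes at +21 +-8
    a=np.linspace(np.radians(35),np.radians(325),150)
    ring=np.c_[16*np.cos(a),16*np.sin(a)]
    l=[]
    for sg in(1,-1):
        b=np.linspace(0,2*np.pi,24,endpoint=False); l.append(np.c_[21+4.1*np.cos(b),sg*8+4.1*np.sin(b)])
    P=np.vstack([ring]+l)/1000; c,s_=np.cos(th),np.sin(th)
    return np.c_[cx+c*P[:,0]-s_*P[:,1],cy+s_*P[:,0]+c*P[:,1],np.full(len(P),.004)]
holes=np.array([[21,8],[21,-8]])/1000
def hol(p):
    c,s_=np.cos(p[2]),np.sin(p[2]); return np.c_[p[0]+c*holes[:,0]-s_*holes[:,1],p[1]+s_*holes[:,0]+c*holes[:,1]]
bl={n:cv2.GaussianBlur(v,(0,0),.6) for n,v in ims.items()}
def cost(p,ns):
    X=model(p);H=np.c_[hol(p),[.004,.004]];t=0
    for n in ns:
        uv=proj(n,X).astype(np.float32);t-=cv2.remap(bl[n].astype(np.float32),uv[:,0],uv[:,1],1).mean()
        uv=proj(n,H).astype(np.float32);t+=.3*cv2.remap(bl[n].astype(np.float32),uv[:,0],uv[:,1],1).mean()
    return t
for ns in(["top"],["side"],["side","top"]):
    best=None
    for th in(.15,.25,.35):
        r=minimize(cost,[.490,.204,th],args=(ns,),method="Nelder-Mead",options=dict(initial_simplex=[[.490,.204,th],[.493,.204,th],[.490,.207,th],[.490,.204,th+.1]],xatol=1e-5))
        if best is None or r.fun<best.fun: best=r
    p=best.x;print(ns,best.fun,p.round(4),"M",(p[:2]+.021*np.array([np.cos(p[2]),np.sin(p[2])])).round(4),hol(p).round(4).tolist())
M=[.5104,.2094]
print(delta([.5104,.2094,.17],.25))
```

```text
[[325.16011158 209.62205001]] [[429.27770258 260.79487448]]
['top'] -128.485595703125 [0.4892 0.2041 0.2606] M [0.5095 0.2095] [[0.5074, 0.2173], [0.5115, 0.2018]]
['side'] -165.63848876953125 [0.4903 0.2047 0.2615] M [0.5105 0.2102] [[0.5085, 0.2179], [0.5126, 0.2024]]
['side', 'top'] -290.3717346191406 [0.4897 0.2044 0.2602] M [0.51   0.2098] [[0.5079, 0.2176], [0.5121, 0.2021]]
(array([ 39.8, 421.6,  46.8]), np.float64(-9.57))
```

Emit:
move_arm --targets '[[[0, 421, 47, -10, 0.28], [0, 421, 47, -10, 0.28], [0, 421, 47, -10, 0.28], [0, 421, 47, -10, 0.28], [0, 421, 47, -10, 0.28]]]'

```text
clock: 4.8
ee_pos: [0.5038, 0.0372, 0.207]
ee_rot: [2.97, 1.567, -3.056]
force: [1.2, 0.3, -2.1]
width: 0.0585
```

Run:
```python
from h import *
st();print(delta([.510,.2097,.16],.26))
```

```text
t4.80 pos [503.8  37.2 207. ] F [ 1.2  0.3 -2.1] w58.5 yaw 0.257 x [-0.004 -0.    -1.   ] q6 -1.78
(array([ 46.9, 165.2,  50. ]), np.float64(-0.16))
```

Emit:
move_arm --targets '[[[20, 160, 49, 0, 0.28], [45, 160, 49, 0, 0.28], [45, 160, 49, 0, 0.28], [45, 160, 49, 0, 0.28], [45, 160, 49, 0, 0.28]]]'

```text
clock: 5.3
ee_pos: [0.5099, 0.2049, 0.1604]
ee_rot: [3.128, 1.564, -2.893]
force: [-0.1, -0.6, -1.9]
width: 0.0584
```

Emit:
move_arm --targets '[[[0, 0, 0, 0, 0.28]]]'

```text
clock: 5.4
ee_pos: [0.5109, 0.2023, 0.1623]
ee_rot: [-2.888, 1.566, -2.629]
force: [-0.6, -0.4, -1.4]
width: 0.0586
```

Run:
```python
from h import *
st();print(delta([.510,.2097,.129],.26))
```

```text
t5.40 pos [510.9 202.3 162.3] F [-0.6 -0.4 -1.4] w58.6 yaw 0.259 x [-0.004 -0.002 -1.   ] q6 -1.47
(array([33.2,  7.4,  1.1]), np.float64(-0.06))
```

Emit:
move_arm --targets '[[[15, 7, 1, 0, 0.28], [33, 7, 1, 0, 0.28], [33, 7, 1, 0, 0.28]]]'

```text
clock: 5.7
ee_pos: [0.5095, 0.2076, 0.1289]
ee_rot: [-2.966, 1.565, -2.71]
force: [-0.3, -0.7, -1.7]
width: 0.0581
```

Run:
```python
from h import *
st();print(delta([.510,.2097,.1125],.26))
t=arm.grab_frame("top");s=arm.grab_frame("side")
cv2.imwrite("pics/side1.png",s);cv2.imwrite("pics/top1.png",t)
cv2.imwrite("pics/g4.png",np.hstack([cv2.resize(t[230:310,180:235],None,fx=7,fy=7,interpolation=2)[:560],cv2.resize(s[350:430,310:369],None,fx=7,fy=7,interpolation=2)]))
# predicted pin tips
S=arm.get_state();R=Rot(S)
for sg in(1,-1):
    X=S["ee_pos"]+R@[.1117,sg*.0081,0]; print(X, (proj("side",X)[0]-[310,350]+.5)*7+[385,0])
for h in([.5079,.2176,.004],[.5121,.2021,.004]): print(h,(proj("side",h)[0]-[310,350]+.5)*7+[385,0])
```

```text
t5.70 pos [509.5 207.6 128.9] F [-0.3 -0.7 -1.7] w58.1 yaw 0.256 x [-0.005 -0.003 -1.   ] q6 -1.46
(array([16.4,  1.9,  1.1]), np.float64(-0.23))
[0.50920493 0.2163419  0.01956177] [531.35607538 313.42735439]
[0.51330713 0.20066988 0.01956634] [502.17677369 255.85736963]
[0.5079, 0.2176, 0.004] [536.44589717 395.74993667]
[0.5121, 0.2021, 0.004] [506.83003971 337.49106065]
```

View pics/g4.png

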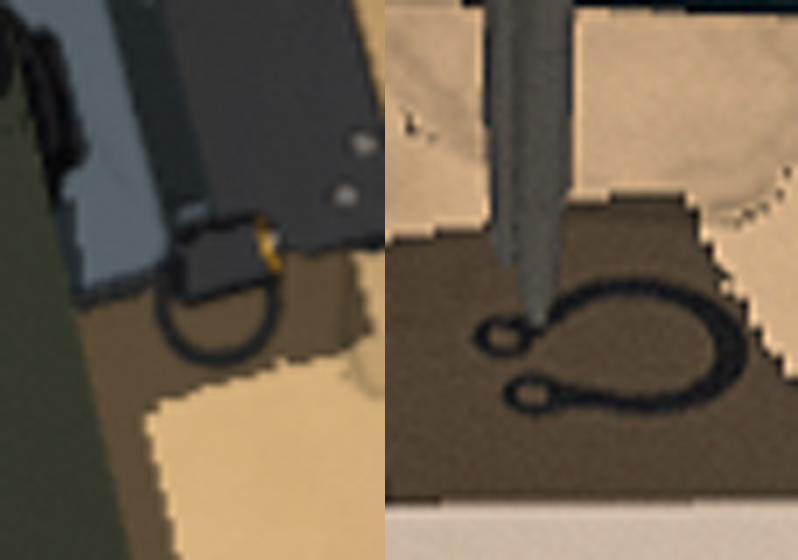

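Emit:
move_arm --targets '[[[6, 0.5, 0.5, 0, 0.28], [10, 0.5, 0.5, 0, 0.28], [10, 0.5, 0.5, 0, 0.28]]]'

```text
clock: 6.1
ee_pos: [0.5115, 0.2101, 0.1209]
ee_rot: [-3.141, 1.57, -2.883]
force: [0.3, -0.1, -1.6]
width: 0.0589
```

```bash
cat > look.py <<'E'
from h import *
import sys
st()
s=arm.grab_frame("side"); n=sys.argv[1]; u,v,w,h,k=map(int,sys.argv[2:7])
cv2.imwrite(f"pics/{n}_full.png",s)
crop(s,u,v,w,h,k,f"{n}.png")
S=arm.get_state();R=Rot(S); L=float(sys.argv[7]) if len(sys.argv)>7 else .1117; hw=float(sys.argv[8]) if len(sys.argv)>8 else .0081
for sg in(1,-1):
    X=S["ee_pos"]+R@[L,sg*hw,0]; print(X.round(4), np.round((proj("side",X)[0]-[u,v]+.5)*k))
E
python3 look.py g5 315 375 60 45 13
python3 -c "
from h import *
for h in([.5079,.2176,.004],[.5121,.2021,.004]): print(h,(proj('side',h)[0]-[315,375]+.5)*13)"
```

```text
t6.10 pos [511.5 210.1 120.9] F [ 0.3 -0.1 -1.6] w58.9 yaw 0.257 x [-0.001 -0.    -1.   ] q6 -1.46
[0.5096 0.2181 0.0094] [200. 363.]
[0.5137 0.2024 0.0094] [146. 255.]
[0.5079, 0.2176, 0.004] [216.25666617 409.9641681 ]
[0.5121, 0.2021, 0.004] [161.25578803 301.76911263]
```

View pics/g5.png

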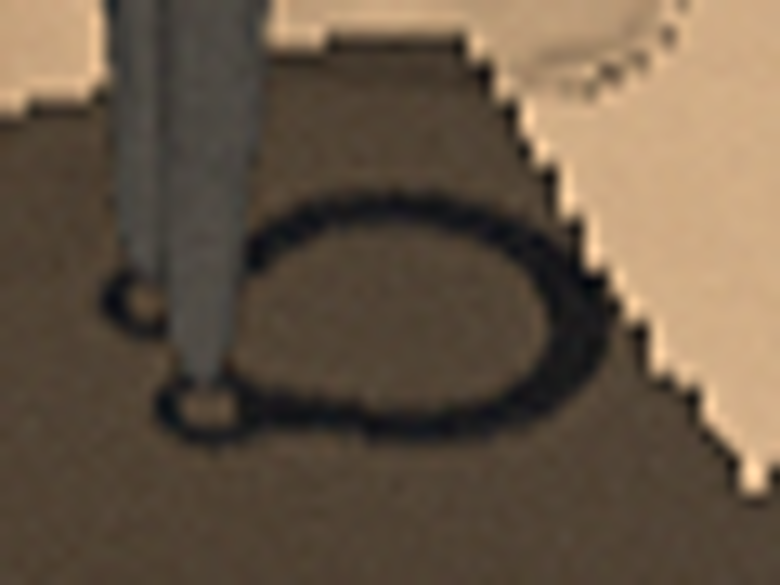

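Emit:
move_arm --targets '[[[0, -1.2, -0.3, 0, 0.28], [3.5, -1.2, -0.3, 0, 0.28], [3.5, -1.2, -0.3, 0, 0.28]]]'

```text
clock: 6.45
ee_pos: [0.5115, 0.2091, 0.1173]
ee_rot: [-3.106, 1.57, -2.849]
force: [0.7, 0.3, -1.6]
width: 0.0585
```

```bash
python3 look.py g6 315 375 60 45 13
```

```text
t6.45 pos [511.5 209.1 117.3] F [ 0.7  0.3 -1.6] w58.5 yaw 0.257 x [-0.001 -0.    -1.   ] q6 -1.46
[0.5094 0.2169 0.0058] [199. 389.]
[0.5136 0.2013 0.0058] [145. 280.]
```

View pics/g6.png

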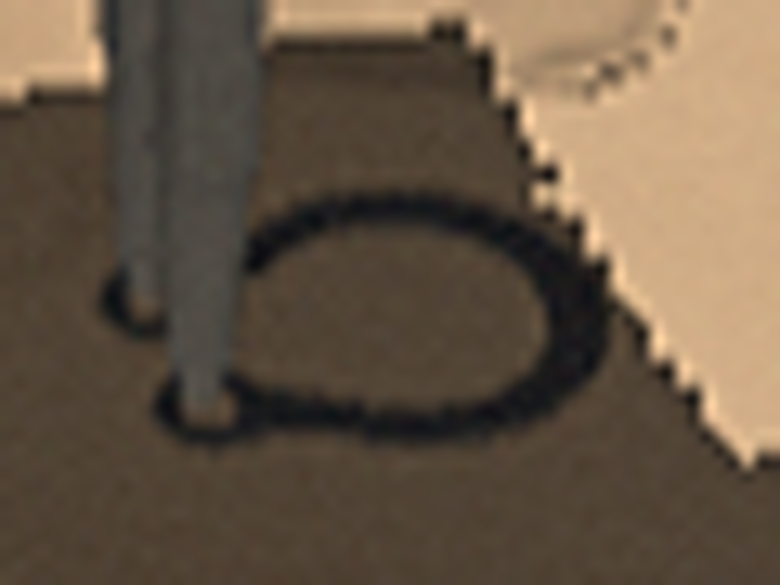

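Emit:
move_arm --targets '[[[1.5, 0, -0.3, 0, 0.28], [3, 0, -0.3, 0, 0.28], [3, 0, -0.3, 0, 0.28]]]'

```text
clock: 6.8
ee_pos: [0.5113, 0.2091, 0.1144]
ee_rot: [3.135, 1.57, -2.891]
force: [0.1, -0.4, -1.1]
width: 0.0585
```

```bash
python3 look.py g7 315 375 60 45 13
```

```text
t6.80 pos [511.3 209.1 114.4] F [ 0.1 -0.4 -1.1] w58.5 yaw 0.258 x [-0. -0. -1.] q6 -1.46
[0.5093 0.2169 0.0028] [200. 416.]
[0.5134 0.2012 0.0028] [146. 306.]
```

View pics/g7.png

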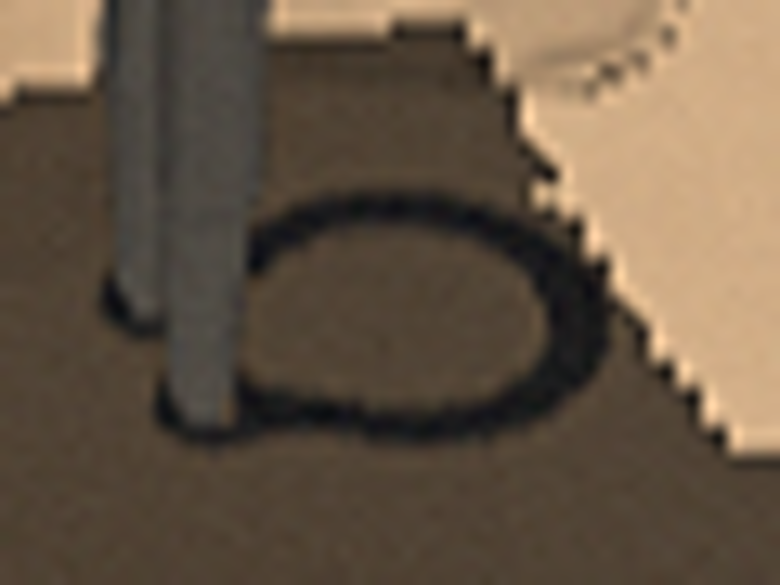

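Emit:
move_arm --targets '[[[1, 0, -0.3, 0, 0.28], [2, 0, -0.3, 0, 0.28], [2, 0, -0.3, 0, 0.28]]]'

```text
clock: 7.15
ee_pos: [0.5111, 0.209, 0.1126]
ee_rot: [1.991, 1.571, 2.248]
force: [-0.5, -0.3, -1.4]
width: 0.0584
```

```bash
python3 look.py g8 315 375 60 45 13
```

```text
t7.15 pos [511.1 209.  112.6] F [-0.5 -0.3 -1.4] w58.4 yaw 0.258 x [-0.  0. -1.] q6 -1.46
[0.5091 0.2169 0.0009] [202. 433.]
[0.5132 0.2012 0.0009] [148. 323.]
```

View pics/g8.png

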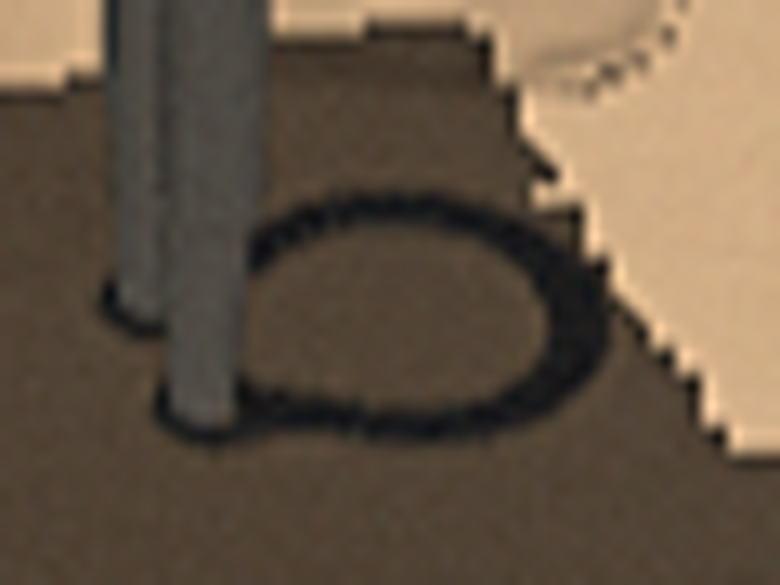

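Emit:
move_arm --targets '[[[0, 0, 0, 0, 0.2], [0, 0, 0, 0, 0.12], [0, 0, 0, 0, 0.12]]]' --grip_force 50

```text
clock: 7.5
ee_pos: [0.5117, 0.2092, 0.1134]
ee_rot: [0.069, 1.569, 0.326]
force: [-0.5, -0.7, 4.7]
width: 0.0514
```

```bash
python3 look.py g9 310 370 60 45 13 .1117 .0125
```

```text
t7.50 pos [511.7 209.2 113.4] F [-0.5 -0.7  4.7] w51.4 yaw 0.258 x [ 0.001  0.    -1.   ] q6 -1.46
[0.5086 0.2213 0.0017] [275. 523.]
[0.515  0.1971 0.0017] [192. 354.]
```

View pics/g9.png

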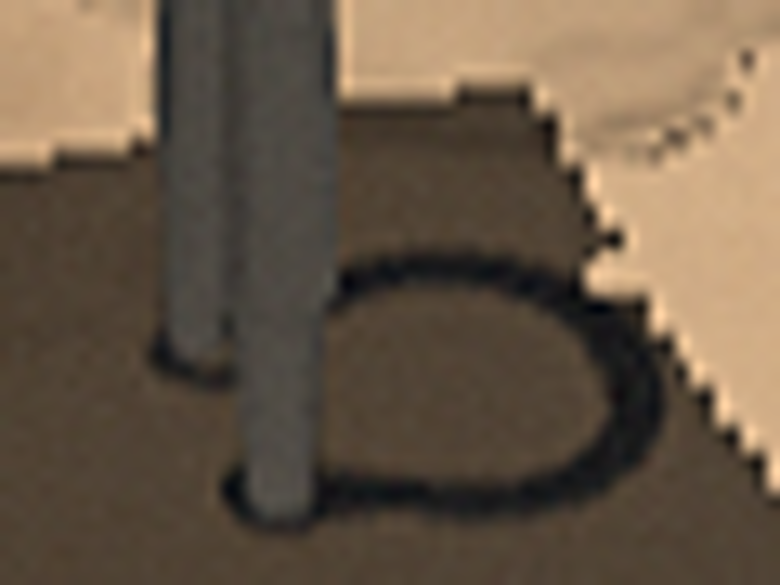

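Emit:
move_arm --targets '[[[-0.5, 0, 0, 0, 0.05], [-1, 0, 0, 0, 0.0], [-1, 0, 0, 0, 0.0]]]'

```text
clock: 7.85
ee_pos: [0.5114, 0.209, 0.1139]
ee_rot: [-0.073, 1.57, 0.185]
force: [-0.4, -0.8, 4.3]
width: 0.046
```

```bash
python3 look.py g10 310 370 60 45 13 .1117 .016
```

```text
t7.85 pos [511.4 209.  113.9] F [-0.4 -0.8  4.3] w46.0 yaw 0.258 x [ 0.001  0.    -1.   ] q6 -1.46
[0.5074 0.2245 0.0022] [290. 541.]
[0.5156 0.1936 0.0022] [184. 325.]
```

View pics/g10.png

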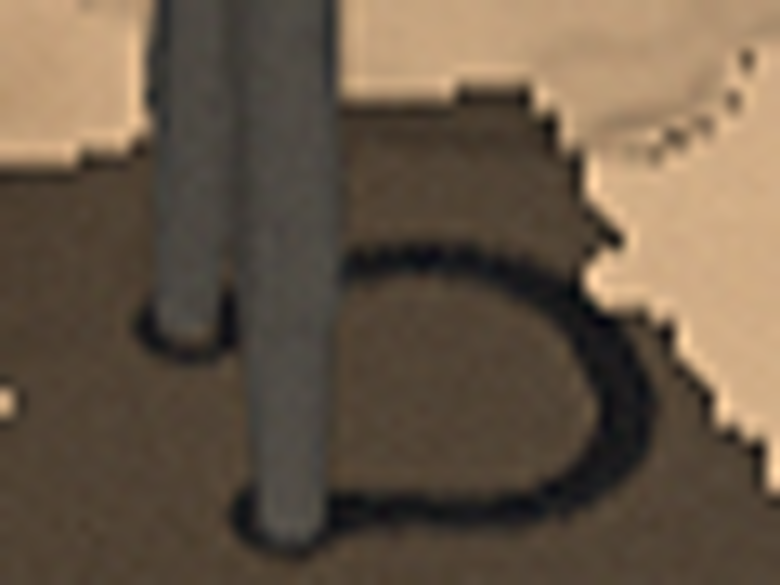

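Emit:
move_arm --targets '[[[-0.4, 0, 0, 0, -0.08], [-0.8, 0, 0, 0, -0.14], [-0.8, 0, 0, 0, -0.14], [-0.8, 0, 0, 0, -0.14]]]'

```text
clock: 8.3
ee_pos: [0.511, 0.209, 0.1142]
ee_rot: [3.113, 1.57, -2.912]
force: [0.3, -0.7, 1.8]
width: 0.0398
```

```bash
python3 look.py g11 310 370 60 45 13 .1117 .0195
```

```text
t8.30 pos [511.  209.  114.2] F [ 0.3 -0.7  1.8] w39.8 yaw 0.258 x [-0.001 -0.    -1.   ] q6 -1.46
[0.5059 0.2278 0.0025] [309. 563.]
[0.5159 0.1901 0.0025] [179. 300.]
```

View pics/g11.png

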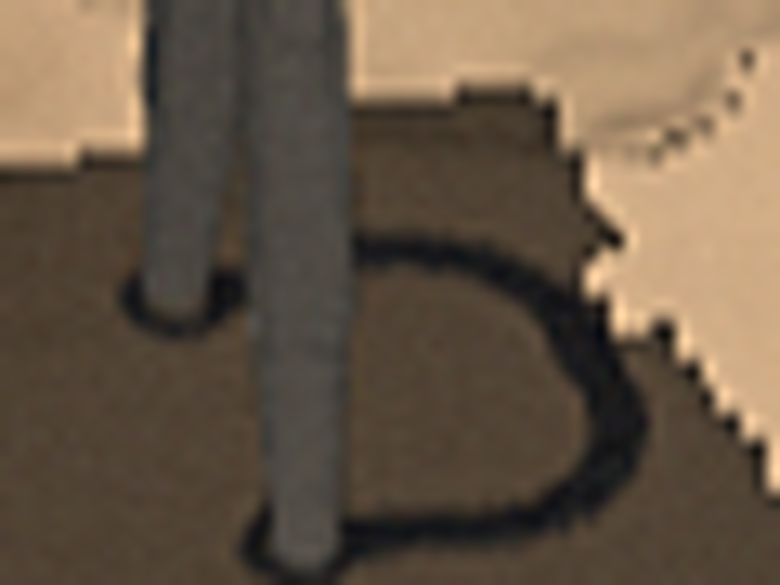

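Emit:
move_arm --targets '[[[0, 0, 0, 0, -0.155], [-0.5, 0, 0, 0, -0.155], [-3, 0, 0, 0, -0.155], [-7, 0, 0, 0, -0.155], [-10, 0, 0, 0, -0.155]]]'

```text
clock: 8.85
ee_pos: [0.5111, 0.2091, 0.1247]
ee_rot: [1.985, 1.571, 2.243]
force: [0.5, 0.3, -2.3]
width: 0.039
```

```bash
python3 look.py g12 310 355 60 45 13 .1117 .0195
```

```text
t8.85 pos [511.1 209.1 124.7] F [ 0.5  0.3 -2.3] w39.0 yaw 0.257 x [-0.  0. -1.] q6 -1.46
[0.5067 0.2281 0.0136] [306. 657.]
[0.5166 0.1904 0.0136] [175. 397.]
```

View pics/g12.png

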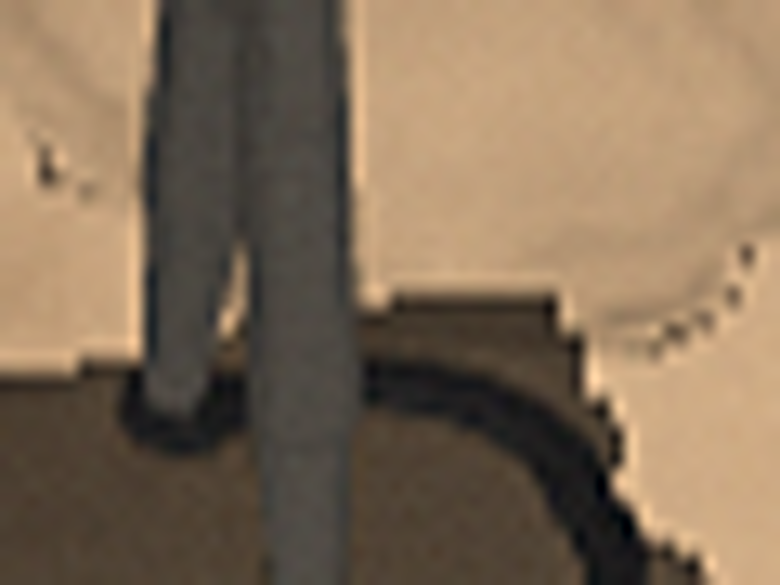

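Emit:
move_arm --targets '[[[-5, 0, 0, 0, -0.155], [-15, 0, 0, 0, -0.155], [-28, 0, 0, 0, -0.155], [-42, 0, 0, 0, -0.155], [-55, 0, 0, 0, -0.155]]]'

```text
clock: 9.4
ee_pos: [0.5114, 0.2091, 0.1809]
ee_rot: [0.176, 1.57, 0.434]
force: [0.4, -0.1, -2.1]
width: 0.0387
```

Emit:
move_arm --targets '[[[-8, 0, 0, 0, -0.155], [-12, 0, 0, 0, -0.155], [-12, 0, 0, 0, -0.155]]]'

```text
clock: 9.7
ee_pos: [0.5114, 0.2091, 0.192]
ee_rot: [0.22, 1.57, 0.477]
force: [-0.4, -0.2, -2.7]
width: 0.0388
```

```bash
python3 look.py g13 290 270 100 75 8 .1117 .0195
python3 - <<'E'
from h import *
t=arm.grab_frame("top"); cv2.imwrite("pics/top2.png",t); crop(t,160,225,80,60,10,"g13t.png")
E
```

```text
t9.70 pos [511.4 209.1 192. ] F [-0.4 -0.2 -2.7] w38.8 yaw 0.257 x [ 0.001  0.    -1.   ] q6 -1.46
[0.5061 0.2278 0.0797] [369. 687.]
[0.516  0.1901 0.0797] [285. 542.]
```

View pics/g13.png

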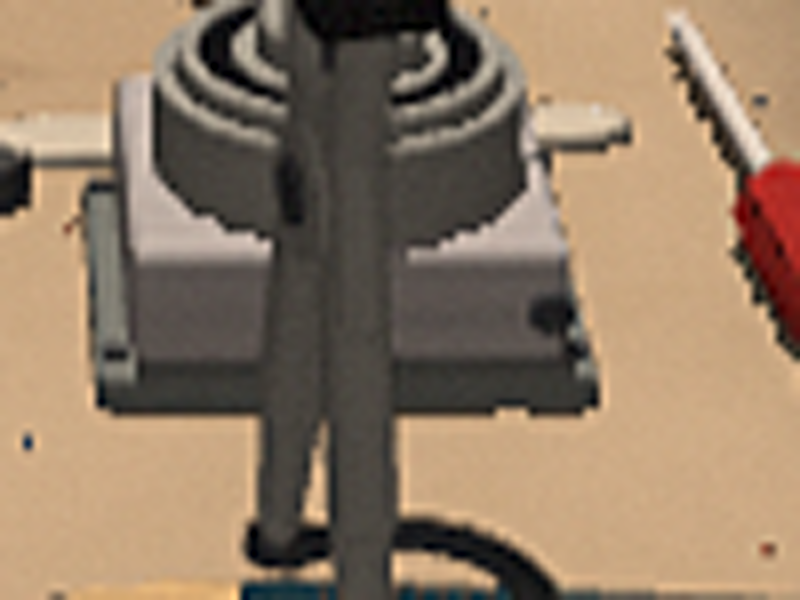

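View pics/g13t.png

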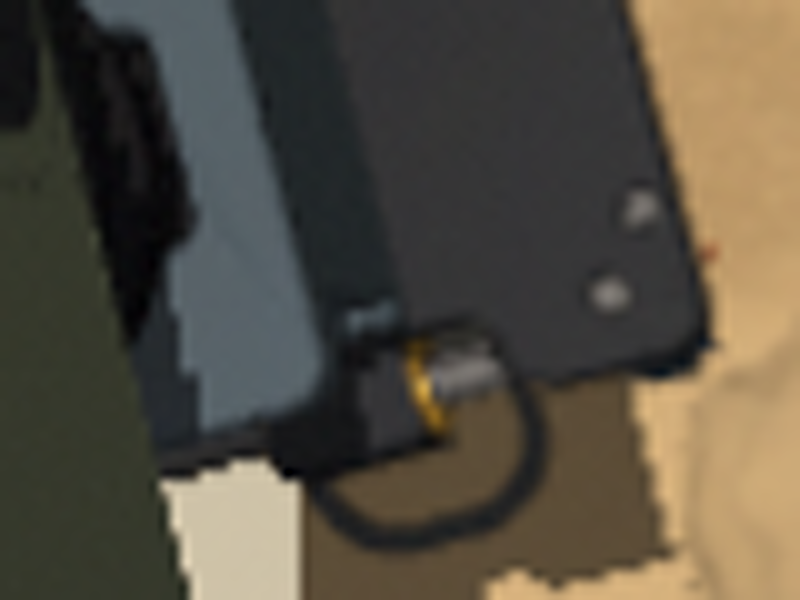

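Run:
```python
from h import *
s=cv2.imread("pics/g13_full.png"); crop(s,310,325,60,45,13,"g14.png")
```

```text
(no output)
```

View pics/g14.png

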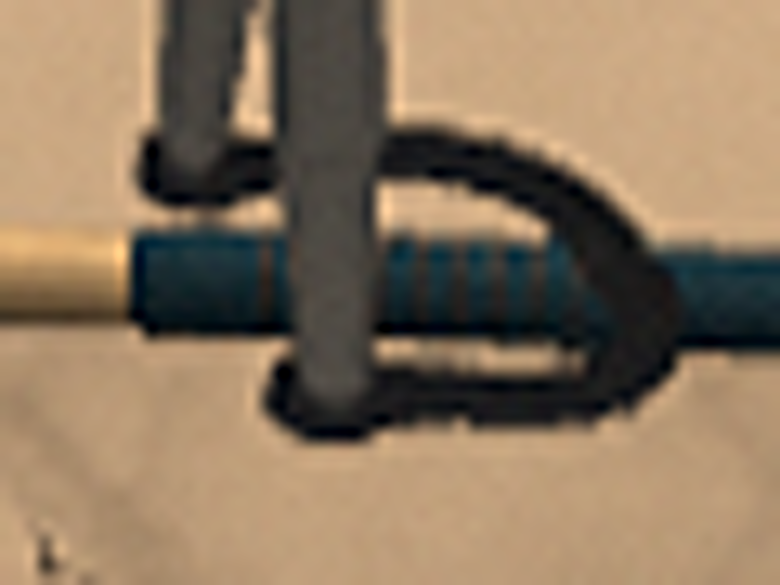

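Run:
```python
from h import *
us=np.array([310,325])+(np.array([648,300])+.5)/13-.5
for d in((400,538),(425,532),(450,525)):
    ut=np.array([160,225])+(np.array(d)+.5)/10-.5
    X,f=tri(us,ut);print(X.round(4),f.round(2))
for n,d in(("near",(335,378)),("far",(195,165))):
    us=np.array([310,325])+(np.array(d)+.5)/13-.5
    print(n,us)
    for z in (.083,.081,.079): print(z,atz("side",us,z).round(4))
```

```text
[0.4777 0.2094 0.0781] [ 0.26  0.02  0.05 -0.43]
[0.4776 0.2055 0.0756] [-0.12 -0.01 -0.02  0.2 ]
[0.4776 0.2015 0.0731] [-0.55 -0.03 -0.1   0.89]
near [335.30769231 353.61538462]
0.083 [0.5067 0.2295 0.083 ]
0.081 [0.5064 0.2264 0.081 ]
0.079 [0.5061 0.2233 0.079 ]
far [324.53846154 337.23076923]
0.083 [0.517  0.1956 0.083 ]
0.081 [0.5168 0.1923 0.081 ]
0.079 [0.5166 0.189  0.079 ]
```

Run:
```python
from h import *
s=arm.get_state();p=s["ee_pos"];print(delta([p[0]-.0006,p[1]-.2293,.204],.258))
```

```text
(array([ -12.9, -221.6,  -59. ]), np.float64(-0.03))
```

Emit:
move_arm --targets '[[[-4, 0, 0, 0, -0.155], [-10, -7, -2, 0, -0.155], [-13, -19, -5, 0, -0.155], [-13, -37, -10, 0, -0.155], [-13, -60, -16, 0, -0.155]]]'

```text
clock: 10.3
ee_pos: [0.511, 0.1459, 0.2049]
ee_rot: [-0.277, 1.57, -0.019]
force: [0.2, -0.0, -1.6]
width: 0.0388
```

Emit:
move_arm --targets '[[[0, -25, -6.7, 0, -0.155], [0, -50, -13.3, 0, -0.155], [0, -75, -20, 0, -0.155], [0, -100, -26.7, 0, -0.155], [0, -123, -32.7, 0, -0.155]]]'

```text
clock: 10.8
ee_pos: [0.5103, 0.0175, 0.2048]
ee_rot: [-1.225, 1.57, -0.968]
force: [0.1, 0.1, -1.9]
width: 0.0385
```

Emit:
move_arm --targets '[[[0, -17, -4.5, 0, -0.155], [0, -27, -7.2, 0, -0.155], [0, -34, -9, 0, -0.155], [0, -38.5, -10.3, 0, -0.155], [0, -38.5, -10.3, 0, -0.155]]]'

```text
clock: 11.3
ee_pos: [0.5105, -0.0204, 0.2045]
ee_rot: [1.185, 1.571, 1.442]
force: [0.3, -0.3, -1.5]
width: 0.0392
```

```bash
python3 look.py g15 290 235 90 65 8 .1117 .0195
python3 - <<'E'
from h import *
t=arm.grab_frame("top"); cv2.imwrite("pics/top3.png",t); crop(t,280,225,80,60,10,"g15t.png")
E
```

```text
t11.30 pos [510.5 -20.4 204.5] F [ 0.3 -0.3 -1.5] w39.2 yaw 0.257 x [ 0.  0. -1.] q6 -1.89
[ 0.5056 -0.0011  0.0928] [298. 207.]
[ 0.5155 -0.0388  0.0928] [236. 126.]
```

View pics/g15.png

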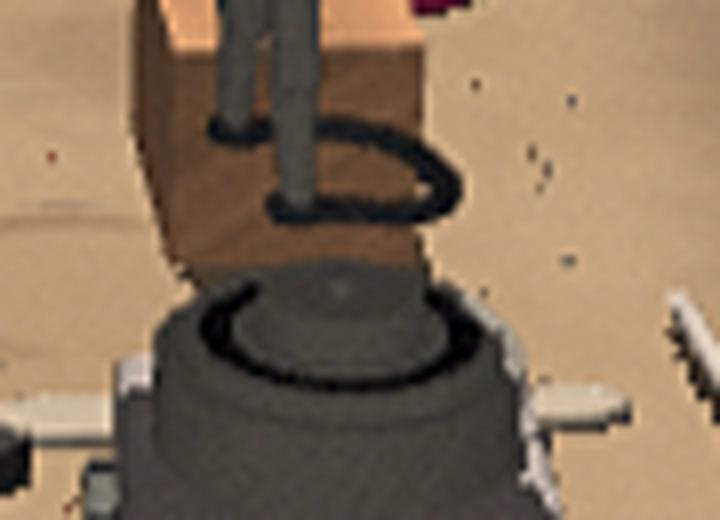

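View pics/g15t.png

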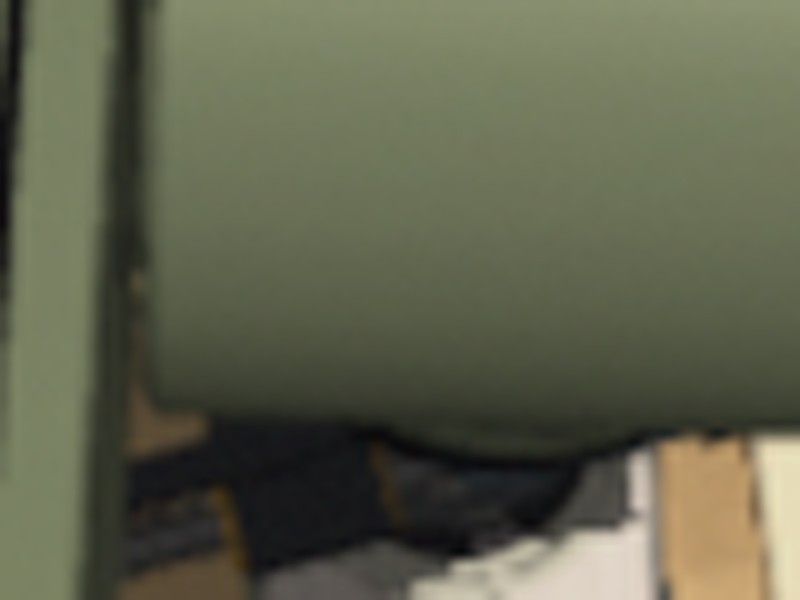

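Run:
```python
from h import *
f=lambda p:((p-[290,235]+.5)*8).round()
z=.092
ax=np.array([.4953,-.0243,z]);print("axis at z",f(proj("side",ax)[0]),"top",f(proj("side",[.4953,-.0243,.0662])[0]))
d=np.array([-np.cos(.258),-np.sin(.258),0])
M=np.array([.5105,-.0202,z])
for k,b in(("M",M),("back",M+.035*d),("backouter",M+.0375*d),("backinner",M+.0325*d)): print(k,f(proj("side",b-[0,0,.004*(k!='M')])[0]))
a=np.linspace(0,6.28,60)
for rr in(16,):
    P=np.array([[.4953+rr/1e3*np.cos(t),-.0243+rr/1e3*np.sin(t),.0655] for t in a]);q=f(proj("side",P));print(q.min(0),q.max(0))
```

```text
axis at z [347. 161.] top [342. 287.]
M [267. 169.]
back [443. 172.]
backouter [456. 171.]
backinner [431. 173.]
[257. 255.] [426. 326.]
```

Emit:
move_arm --targets '[[[5, 0, 0.6, 0, -0.155], [12, 0, 0.6, 0, -0.155], [17, 0, 0.6, 0, -0.155], [17, 0, 0.6, 0, -0.155]]]'

```text
clock: 11.8
ee_pos: [0.5103, -0.0198, 0.1862]
ee_rot: [2.783, 1.568, 3.041]
force: [-0.5, -0.1, -1.8]
width: 0.0386
```

```bash
python3 look.py g16 305 245 60 45 13 .1137 .0195
```

```text
t11.80 pos [510.3 -19.8 186.2] F [-0.5 -0.1 -1.8] w38.6 yaw 0.258 x [-0.003  0.    -1.   ] q6 -1.89
[ 0.5056 -0.001   0.0731] [284. 366.]
[ 0.5155 -0.0387  0.0731] [185. 230.]
```

View pics/g16.png

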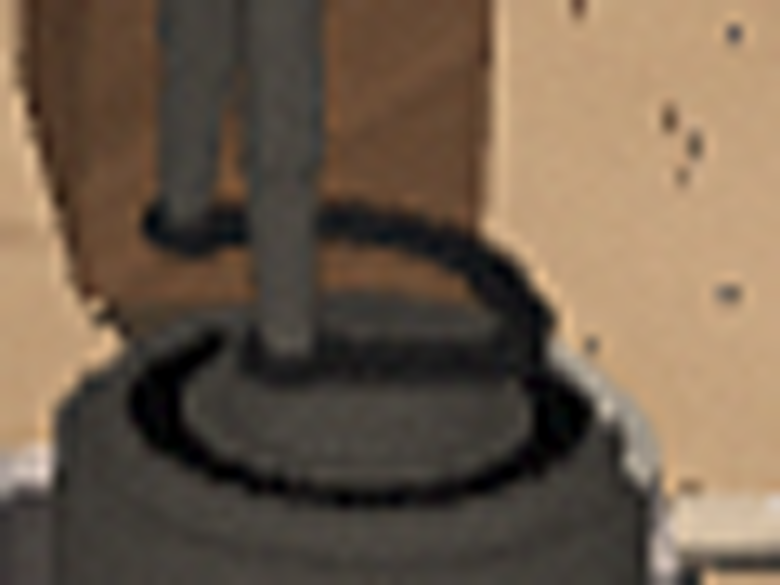

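Emit:
move_arm --targets '[[[2, 0, 0, 0, -0.155], [4, 0, 0, 0, -0.155], [4, 0, 0, 0, -0.155]]]'

```text
clock: 12.15
ee_pos: [0.511, -0.0201, 0.1833]
ee_rot: [2.603, 1.57, 2.86]
force: [-0.3, -0.4, -1.4]
width: 0.0392
```

Emit:
move_arm --targets '[[[2, 0, 0, 0, -0.155], [3, 0, 0, 0, -0.155], [3, 0, 0, 0, -0.155]]]'

```text
clock: 12.45
ee_pos: [0.511, -0.0201, 0.1804]
ee_rot: [2.23, 1.571, 2.487]
force: [0.1, 0.4, -2.1]
width: 0.0386
```

```bash
sed -i 's/crop(s,u,v,w,h,k,f"{n}.png")/crop(np.clip(s.astype(float)*G,0,255).astype(np.uint8),u,v,w,h,k,f"{n}.png")/; s/^st()/G=2.5 if "-b" in sys.argv else 1\nst()/' look.py; python3 look.py g17 305 245 60 45 13 .1137 .0195 -b
```

```text
t12.45 pos [511.  -20.1 180.4] F [ 0.1  0.4 -2.1] w38.6 yaw 0.257 x [-0.  0. -1.] q6 -1.89
[ 0.5061 -0.0012  0.0667] [277. 416.]
[ 0.516  -0.0389  0.0667] [179. 278.]
```

View pics/g17.png

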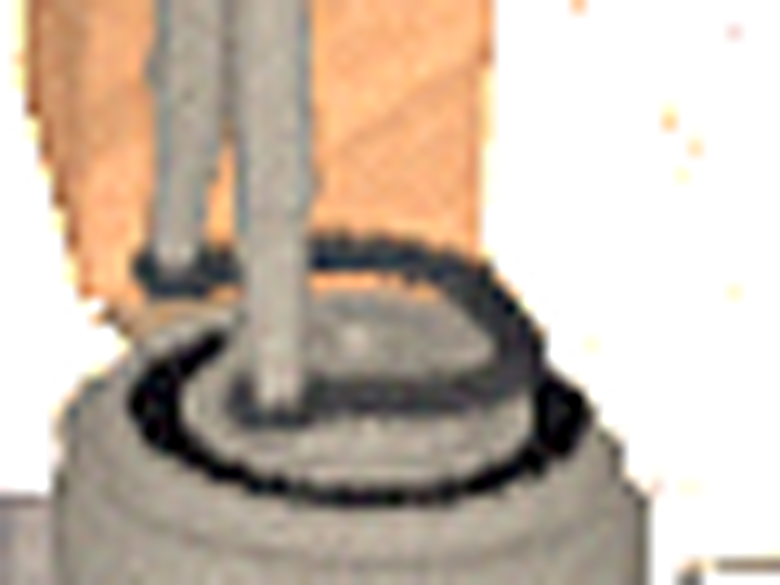

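Emit:
move_arm --targets '[[[1, 0, 0, 0, -0.155], [2, 0, 0, 0, -0.155], [3, 0, 0, 0, -0.155]]]'

```text
clock: 12.8
ee_pos: [0.5112, -0.0201, 0.1774]
ee_rot: [0.089, 1.571, 0.347]
force: [-0.8, 0.3, -1.0]
width: 0.0391
```

```bash
python3 look.py g18 305 245 60 45 13 .1137 .0195 -b
```

```text
t12.80 pos [511.2 -20.1 177.4] F [-0.8  0.3 -1. ] w39.1 yaw 0.257 x [ 0.  0. -1.] q6 -1.89
[ 0.5061 -0.0012  0.0636] [277. 441.]
[ 0.516  -0.0389  0.0636] [178. 303.]
```

View pics/g18.png

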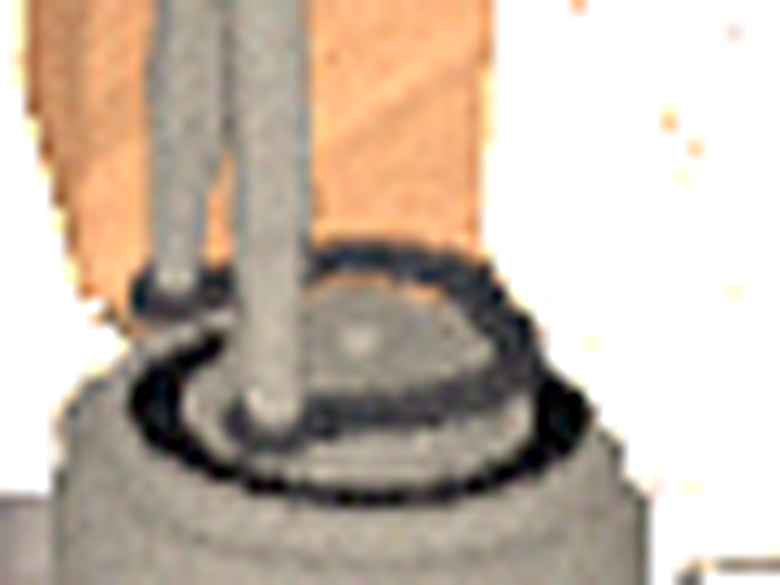

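Emit:
move_arm --targets '[[[-3, 0, 0, 0, -0.155], [-3, 0, -1.3, 0, -0.155], [-3, 0, -1.3, 0, -0.155]]]'

```text
clock: 13.15
ee_pos: [0.5097, -0.0204, 0.1806]
ee_rot: [0.07, 1.571, 0.327]
force: [-0.8, -0.8, -1.7]
width: 0.0384
```

```bash
python3 look.py g19 305 245 60 45 13 .1137 .0195 -b
```

```text
t13.15 pos [509.7 -20.4 180.6] F [-0.8 -0.8 -1.7] w38.4 yaw 0.257 x [ 0.  0. -1.] q6 -1.89
[ 0.5048 -0.0015  0.0668] [289. 414.]
[ 0.5147 -0.0392  0.0668] [190. 276.]
```

View pics/g19.png

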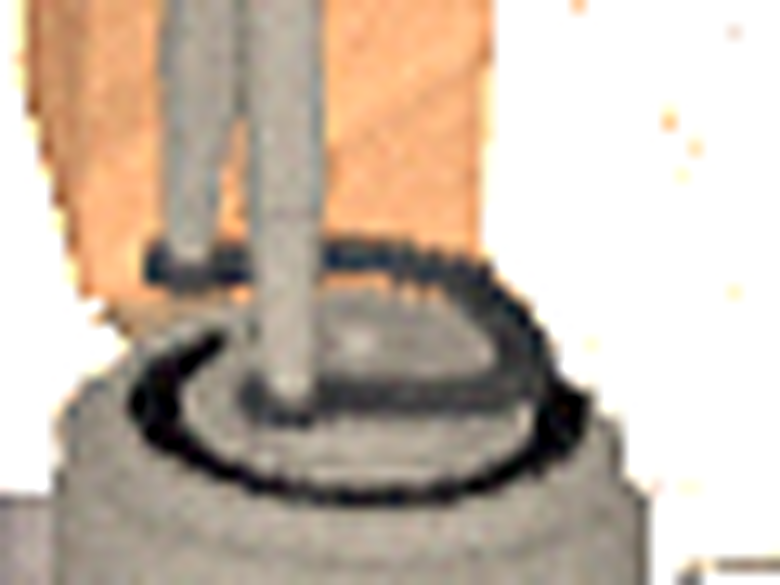

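Emit:
move_arm --targets '[[[1, 0, 0, 0, -0.155], [2, 0, 0, 0, -0.155], [3, 0, 0, 0, -0.155]]]'

```text
clock: 13.5
ee_pos: [0.5098, -0.0204, 0.1773]
ee_rot: [2.224, 1.571, 2.482]
force: [0.3, -0.4, -2.8]
width: 0.039
```

```bash
python3 look.py g20 305 245 60 45 13 .1137 .0195 -b
```

```text
t13.50 pos [509.8 -20.4 177.3] F [ 0.3 -0.4 -2.8] w39.0 yaw 0.257 x [-0.  0. -1.] q6 -1.89
[ 0.5047 -0.0015  0.0635] [288. 441.]
[ 0.5146 -0.0392  0.0635] [190. 302.]
```

View pics/g20.png

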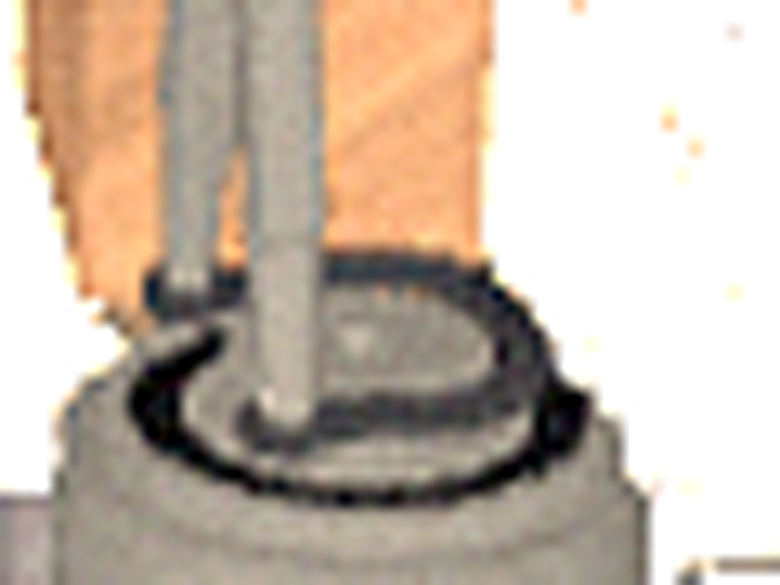

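```bash
cat > ov.py <<'E'
from h import *
import sys
n,zt=sys.argv[1],float(sys.argv[2])
s=cv2.imread(f"pics/{n}_full.png"); s=np.clip(s.astype(float)*2.5,0,255).astype(np.uint8)
u,v,k=305,245,13
c=cv2.resize(s[v:v+45,u:u+60],None,fx=k,fy=k,interpolation=cv2.INTER_CUBIC)
a=np.linspace(0,2*np.pi,90)
for r,z,col in((16,zt,(0,0,255)),(16,zt-.008,(0,255,0)),(31,zt-.008,(255,0,0))):
    P=np.c_[.4953+r/1e3*np.cos(a),-.0243+r/1e3*np.sin(a),np.full(90,z)]
    q=((proj("side",P)-[u,v]+.5)*k-.5).astype(int); cv2.polylines(c,[q.reshape(-1,1,2)],True,col,1)
cv2.imwrite(f"pics/{n}_ov.png",c)
E
python3 ov.py g20 .0655
```

View pics/g20_ov.png

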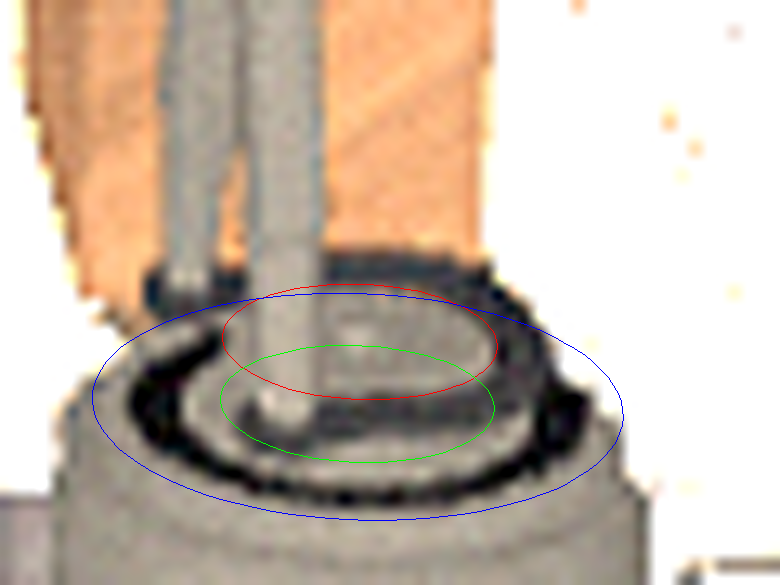

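```bash
cp pics/side0.png pics/s0_full.png; sed -i 's/astype(float)\*2.5/astype(float)*(1 if n=="s0" else 2.5)/' ov.py; python3 ov.py s0 .0655
```

```text
(no output)
```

View pics/s0_ov.png

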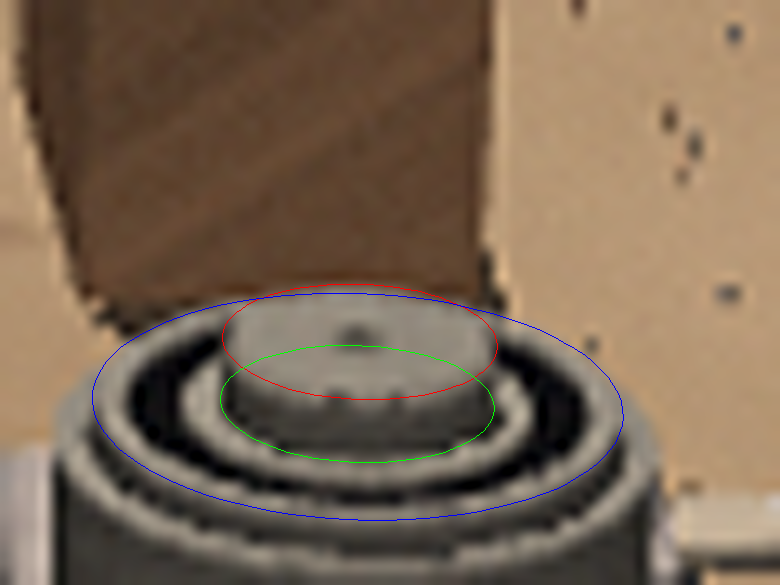

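Emit:
move_arm --targets '[[[-5, 0, 0, 0, -0.155], [-9, 0, -1.2, 0, -0.155], [-9, 0, -1.2, 0, -0.155]]]'

```text
clock: 13.85
ee_pos: [0.5091, -0.0207, 0.1874]
ee_rot: [-0.271, 1.569, -0.013]
force: [0.2, -0.9, -1.3]
width: 0.0391
```

```bash
python3 look.py g21 305 245 60 45 13 .1137 .0195 -b; python3 ov.py g21 .0655
```

```text
t13.85 pos [509.1 -20.7 187.4] F [ 0.2 -0.9 -1.3] w39.1 yaw 0.258 x [ 0.002 -0.    -1.   ] q6 -1.89
[ 0.5042 -0.0019  0.0733] [296. 361.]
[ 0.5141 -0.0396  0.0733] [197. 225.]
```

View pics/g21_ov.png

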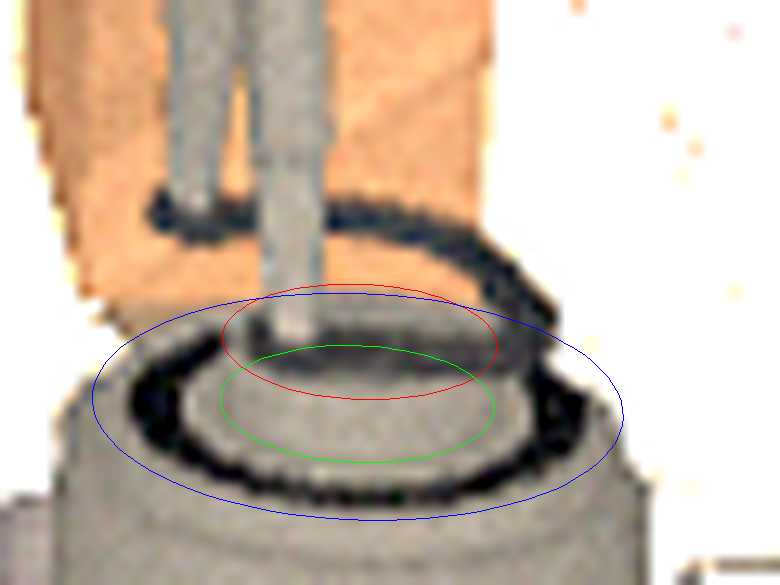

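Emit:
move_arm --targets '[[[2, 0, 0, 0, -0.155], [4, 0, 0, 0, -0.155], [6, 0, 0, 0, -0.155], [6, 0, 0, 0, -0.155]]]'

```text
clock: 14.3
ee_pos: [0.5084, -0.0207, 0.1799]
ee_rot: [2.751, 1.57, 3.008]
force: [-0.0, -0.3, -1.8]
width: 0.039
```

```bash
python3 look.py g22 305 245 60 45 13 .1137 .0195 -b; python3 ov.py g22 .0655
```

```text
t14.30 pos [508.4 -20.7 179.9] F [-0.  -0.3 -1.8] w39.0 yaw 0.258 x [-0.001  0.    -1.   ] q6 -1.89
[ 0.5035 -0.0018  0.0664] [300. 416.]
[ 0.5134 -0.0395  0.0664] [201. 279.]
```

View pics/g22_ov.png

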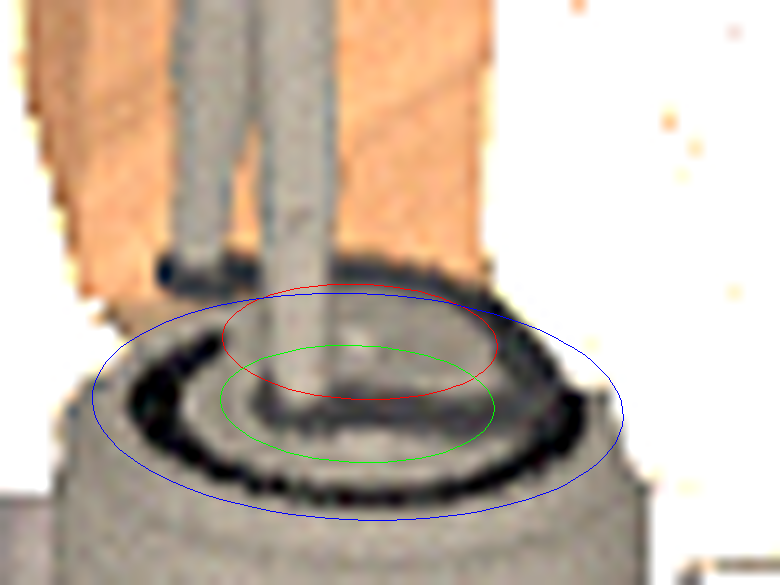

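Emit:
move_arm --targets '[[[1.5, 0, 0, 0, -0.155], [3, 0, 0, 0, -0.155], [3, 0, 0, 0, -0.155]]]'

```text
clock: 14.65
ee_pos: [0.5085, -0.0207, 0.1772]
ee_rot: [2.637, 1.57, 2.895]
force: [-0.1, 0.2, -2.7]
width: 0.0391
```

```bash
python3 look.py g23 305 245 60 45 13 .1137 .0195 -b; python3 ov.py g23 .0655
```

```text
t14.65 pos [508.5 -20.7 177.2] F [-0.1  0.2 -2.7] w39.1 yaw 0.258 x [-0.  0. -1.] q6 -1.89
[ 0.5037 -0.0018  0.0637] [298. 438.]
[ 0.5136 -0.0395  0.0637] [198. 300.]
```

View pics/g23_ov.png

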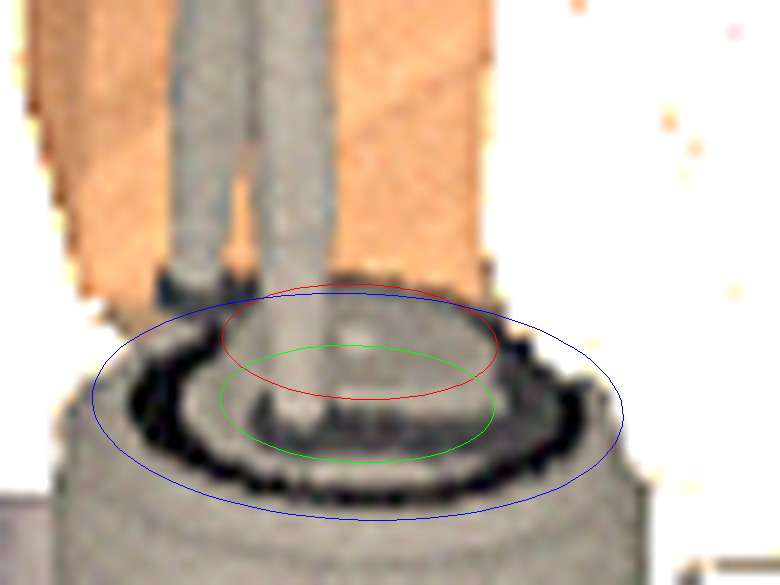

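Emit:
move_arm --targets '[[[1.5, 0, 0, 0, -0.155], [3, 0, 0, 0, -0.155], [3, 0, 0, 0, -0.155]]]'

```text
clock: 15.0
ee_pos: [0.5086, -0.0207, 0.1743]
ee_rot: [2.526, 1.57, 2.784]
force: [0.0, 0.1, -1.5]
width: 0.0392
```

Emit:
move_arm --targets '[[[1, 0, 0, 0, -0.155], [2, 0, 0, 0, -0.155], [2, 0, 0, 0, -0.155]]]'

```text
clock: 15.3
ee_pos: [0.5086, -0.0207, 0.1723]
ee_rot: [2.54, 1.571, 2.798]
force: [-0.7, 0.1, -0.8]
width: 0.0386
```

```bash
python3 look.py g24 305 245 60 45 13 .1137 .0195 -b; python3 ov.py g24 .0655
```

```text
t15.30 pos [508.6 -20.7 172.3] F [-0.7  0.1 -0.8] w38.6 yaw 0.258 x [-0.  0. -1.] q6 -1.89
[ 0.5037 -0.0018  0.0587] [296. 478.]
[ 0.5136 -0.0395  0.0587] [197. 338.]
```

View pics/g24_ov.png

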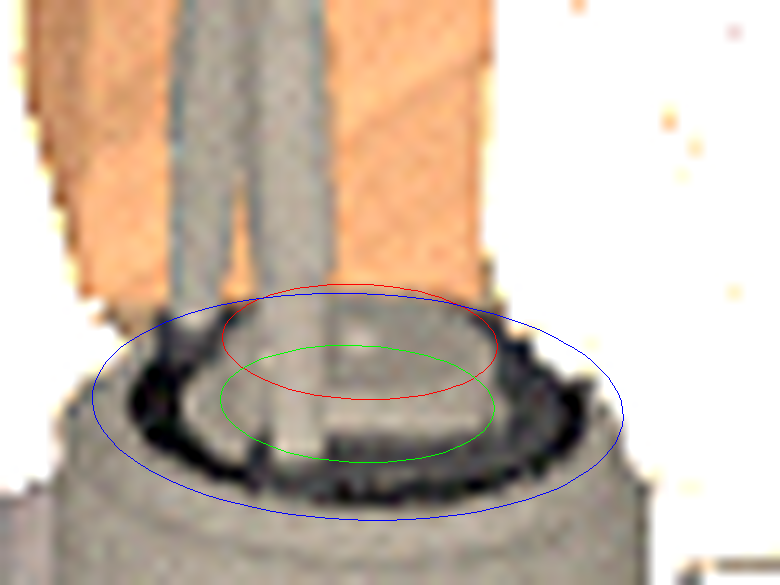

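Emit:
move_arm --targets '[[[1, 0, 0, 0, -0.155], [2, 0, 0, 0, -0.155], [2, 0, 0, 0, -0.155]]]'

```text
clock: 15.65
ee_pos: [0.5089, -0.0207, 0.1707]
ee_rot: [-0.138, 1.57, 0.119]
force: [-0.0, 0.1, 0.9]
width: 0.039
```

```bash
python3 -c "from h import *;st();st()"
```

```text
t15.65 pos [508.9 -20.7 170.7] F [-0.   0.1  0.9] w39.0 yaw 0.257 x [ 0.001  0.    -1.   ] q6 -1.89
t15.65 pos [508.9 -20.7 170.7] F [-0.   0.1  0.9] w39.0 yaw 0.257 x [ 0.001  0.    -1.   ] q6 -1.89
```

Emit:
move_arm --targets '[[[0.7, 0, 0, 0, -0.155], [1.5, 0, 0, 0, -0.155], [1.5, 0, 0, 0, -0.155]]]'

```text
clock: 15.95
ee_pos: [0.5089, -0.0207, 0.1691]
ee_rot: [-0.129, 1.57, 0.128]
force: [0.1, -0.2, 0.6]
width: 0.0388
```

```bash
python3 look.py g25 305 245 60 45 13 .1137 .0195 -b; python3 ov.py g25 .0655
```

```text
t15.95 pos [508.9 -20.7 169.1] F [ 0.1 -0.2  0.6] w38.8 yaw 0.257 x [ 0.001  0.    -1.   ] q6 -1.89
[ 0.504  -0.0018  0.0555] [293. 503.]
[ 0.5139 -0.0396  0.0555] [194. 363.]
```

View pics/g25_ov.png

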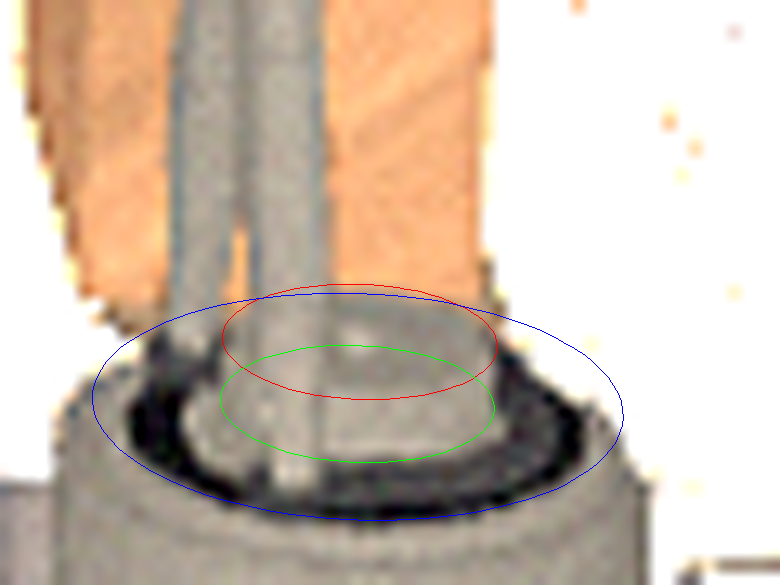

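Emit:
move_arm --targets '[[[0.7, 0, 0, 0, -0.155], [1.3, 0, 0, 0, -0.155], [1.3, 0, 0, 0, -0.155]]]'

```text
clock: 16.3
ee_pos: [0.5089, -0.0207, 0.1678]
ee_rot: [-0.165, 1.57, 0.092]
force: [-0.1, -0.4, 2.2]
width: 0.0388
```

```bash
python3 look.py g26 305 245 60 45 13 .1137 .0195 -b; python3 ov.py g26 .0655
```

```text
t16.30 pos [508.9 -20.7 167.8] F [-0.1 -0.4  2.2] w38.8 yaw 0.258 x [ 0.  0. -1.] q6 -1.89
[ 0.5039 -0.0018  0.0541] [293. 514.]
[ 0.5139 -0.0396  0.0541] [194. 373.]
```

View pics/g26_ov.png

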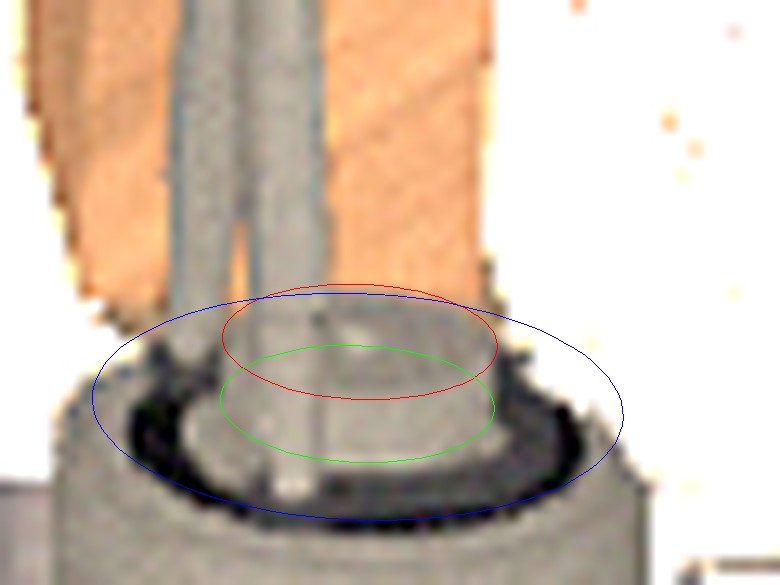

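Emit:
move_arm --targets '[[[0.5, 0, 0, 0, -0.155], [1, 0, 0, 0, -0.155], [1, 0, 0, 0, -0.155]]]'

```text
clock: 16.65
ee_pos: [0.5088, -0.0207, 0.1668]
ee_rot: [-0.185, 1.57, 0.073]
force: [-0.3, -0.0, 2.7]
width: 0.0387
```

Emit:
move_arm --targets '[[[0, 0, 0, 0, -0.155]]]'

```text
clock: 16.75
ee_pos: [0.5088, -0.0207, 0.1668]
ee_rot: [-0.124, 1.57, 0.133]
force: [-0.2, -0.1, 3.3]
width: 0.0389
```

Emit:
move_arm --targets '[[[0, 0, 0, 0, -0.155]]]'

```text
clock: 16.85
ee_pos: [0.5088, -0.0207, 0.1667]
ee_rot: [-0.095, 1.571, 0.162]
force: [0.5, 0.5, 3.2]
width: 0.0385
```

```bash
python3 look.py g27 305 245 60 45 13 .1137 .0195 -b; python3 ov.py g27 .0655
```

```text
t16.85 pos [508.8 -20.7 166.7] F [0.5 0.5 3.2] w38.5 yaw 0.258 x [ 0.  0. -1.] q6 -1.89
[ 0.5039 -0.0018  0.0531] [293. 522.]
[ 0.5138 -0.0396  0.0531] [194. 381.]
```

View pics/g27_ov.png

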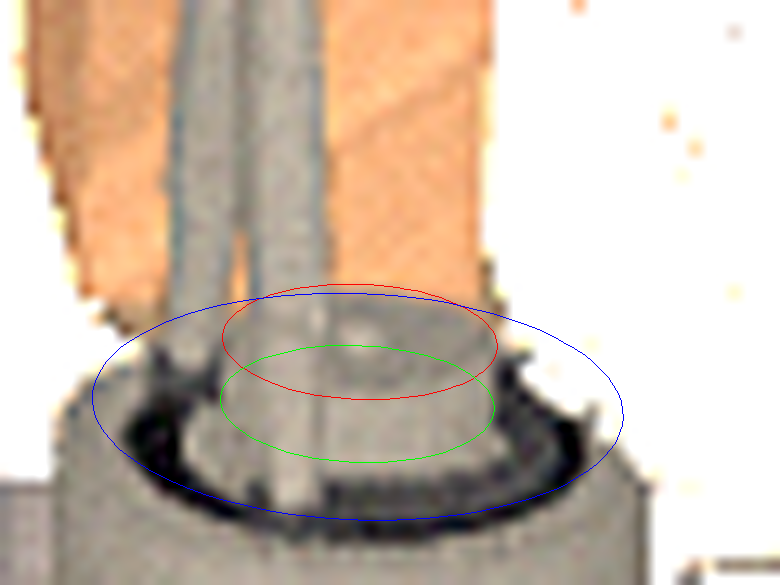

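Emit:
move_arm --targets '[[[0.4, 0, 0, 0, -0.155], [0.8, 0, 0, 0, -0.155], [0.8, 0, 0, 0, -0.155]]]'

```text
clock: 17.2
ee_pos: [0.509, -0.0207, 0.1663]
ee_rot: [-0.114, 1.57, 0.144]
force: [-0.8, -0.8, 5.4]
width: 0.0389
```

Emit:
move_arm --targets '[[[0, 0, 0, 0, -0.155]]]'

```text
clock: 17.3
ee_pos: [0.509, -0.0207, 0.1663]
ee_rot: [-0.157, 1.57, 0.1]
force: [0.2, 0.1, 5.6]
width: 0.0388
```

Emit:
move_arm --targets '[[[0, 0, 0, 0, -0.155]]]'

```text
clock: 17.4
ee_pos: [0.509, -0.0207, 0.1663]
ee_rot: [-0.15, 1.57, 0.107]
force: [-1.3, 0.3, 5.7]
width: 0.0389
```

Emit:
move_arm --targets '[[[-0.6, 0, 0, 0, -0.155], [-1.2, 0, 0, 0, -0.155], [-1.2, 0, 0, 0, -0.155]]]'

```text
clock: 17.7
ee_pos: [0.5087, -0.0207, 0.167]
ee_rot: [0.451, 1.571, 0.708]
force: [0.1, -0.4, 3.4]
width: 0.0392
```

Emit:
move_arm --targets '[[[0, 0, 0, 0, -0.155]]]'

```text
clock: 17.8
ee_pos: [0.5087, -0.0207, 0.167]
ee_rot: [2.211, 1.571, 2.469]
force: [-0.3, -0.3, 3.5]
width: 0.0386
```

Emit:
move_arm --targets '[[[0.1, 0, 0.6, 0, -0.11], [0.3, 0, 1.4, 0, -0.06], [0.5, 0, 2.2, 0, -0.02], [0.6, 0, 3, 0, 0.02], [0.6, 0, 3, 0, 0.02]]]'

```text
clock: 18.3
ee_pos: [0.5115, -0.0199, 0.1664]
ee_rot: [2.777, 1.57, 3.035]
force: [-0.7, -0.2, 4.3]
width: 0.0467
```

```bash
python3 look.py g28 305 245 60 45 13 .1130 .0150 -b; python3 ov.py g28 .0655
```

```text
t18.30 pos [511.5 -19.9 166.4] F [-0.7 -0.2  4.3] w46.7 yaw 0.258 x [-0.  0. -1.] q6 -1.89
[ 0.5076 -0.0054  0.0534] [259. 506.]
[ 0.5152 -0.0344  0.0534] [184. 397.]
```

View pics/g28_ov.png

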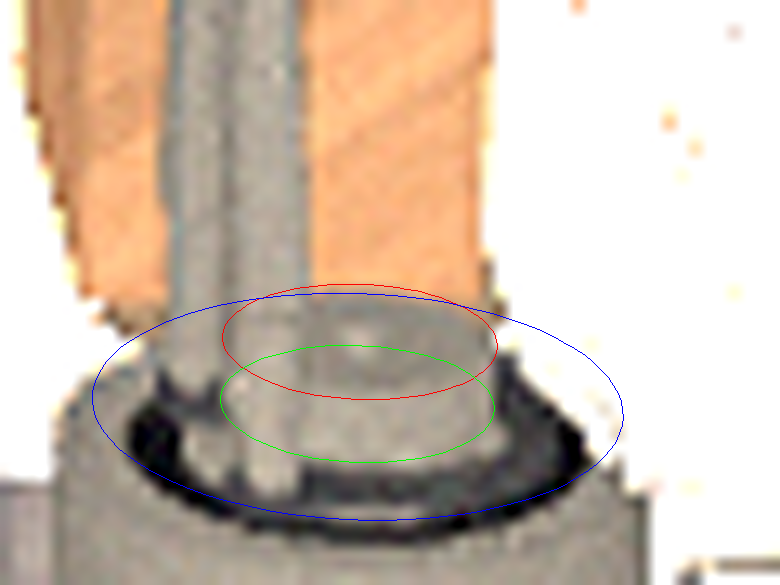

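Emit:
move_arm --targets '[[[0, 0, 0.8, 0, 0.06], [0.2, 0, 1.6, 0, 0.1], [0.4, 0, 2.2, 0, 0.14], [0.5, 0, 2.5, 0, 0.16], [0.5, 0, 2.5, 0, 0.16]]]'

```text
clock: 18.85
ee_pos: [0.5142, -0.0195, 0.166]
ee_rot: [-0.977, 1.57, -0.719]
force: [-0.5, -0.3, 3.2]
width: 0.0531
```

```bash
python3 look.py g29 305 245 60 45 13 .1130 .0115 -b; python3 ov.py g29 .0655
```

```text
t18.85 pos [514.2 -19.5 166. ] F [-0.5 -0.3  3.2] w53.1 yaw 0.258 x [ 0. -0. -1.] q6 -1.89
[ 0.5113 -0.0084  0.053 ] [225. 497.]
[ 0.5172 -0.0306  0.053 ] [168. 413.]
```

View pics/g29_ov.png

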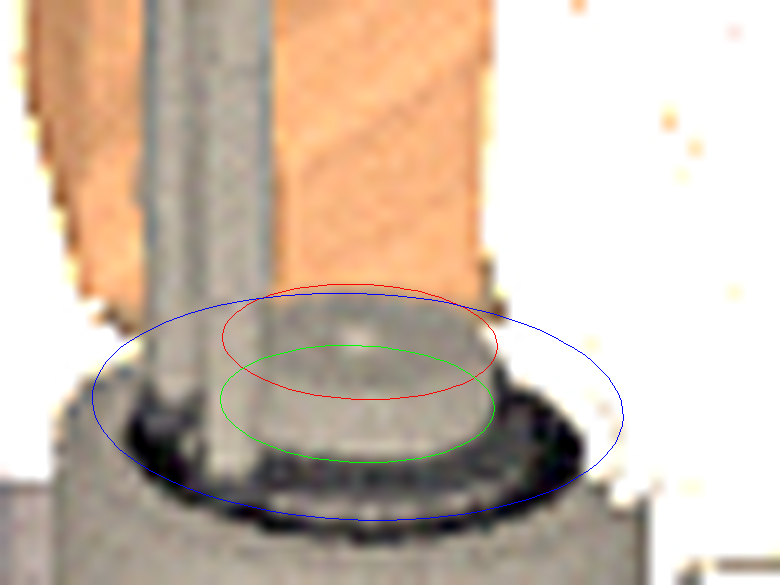

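Emit:
move_arm --targets '[[[0.2, 0, 0.6, 0, 0.2], [0.4, 0, 1.2, 0, 0.24], [0.4, 0, 1.4, 0, 0.28], [0.4, 0, 1.4, 0, 0.28]]]'

```text
clock: 19.3
ee_pos: [0.5153, -0.0187, 0.1655]
ee_rot: [1.71, 1.57, 1.967]
force: [-0.1, -0.4, 2.3]
width: 0.0584
```

```bash
python3 look.py g30 305 245 60 45 13 .1115 .008 -b; python3 ov.py g30 .0655
```

```text
t19.30 pos [515.3 -18.7 165.5] F [-0.1 -0.4  2.3] w58.4 yaw 0.257 x [-0.     0.001 -1.   ] q6 -1.89
[ 0.5132 -0.0109  0.054 ] [208. 480.]
[ 0.5173 -0.0264  0.054 ] [169. 422.]
```

View pics/g30_ov.png

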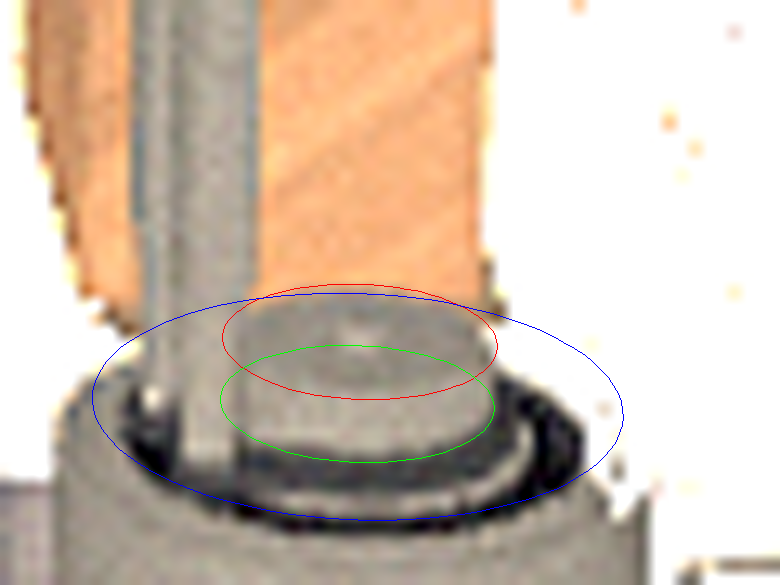

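Emit:
move_arm --targets '[[[-0.8, 0, 0, 0, 0.29], [-1.6, 0, 0, 0, 0.29], [-1.6, 0, 0, 0, 0.29]]]'

```text
clock: 19.65
ee_pos: [0.515, -0.0189, 0.1666]
ee_rot: [2.741, 1.57, 2.998]
force: [-0.4, -0.0, -0.9]
width: 0.059
```

```bash
python3 look.py g31 305 245 60 45 13 .1115 .008 -b; python3 ov.py g31 .0655
```

```text
t19.65 pos [515.  -18.9 166.6] F [-0.4 -0.  -0.9] w59.0 yaw 0.258 x [-0.001  0.    -1.   ] q6 -1.89
[ 0.5128 -0.0112  0.0551] [212. 470.]
[ 0.5169 -0.0266  0.0551] [172. 412.]
```

View pics/g31_ov.png

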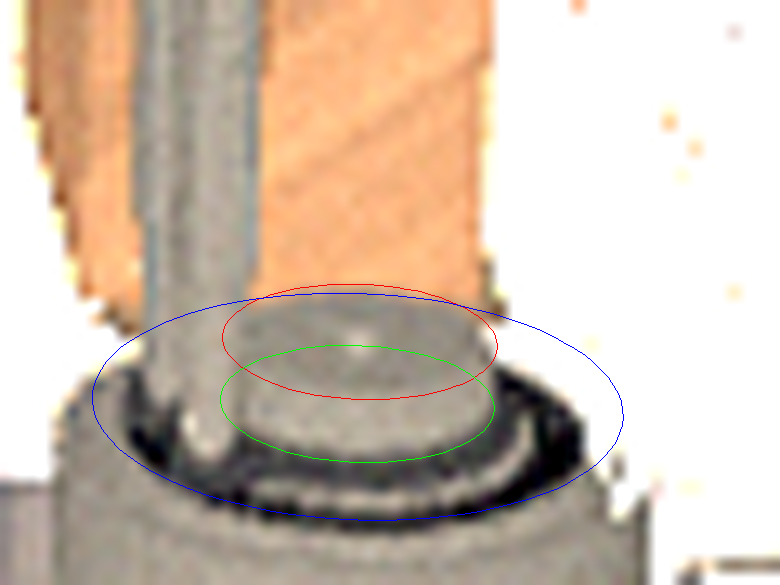

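Force released and the circlip stays down. I lift the pins slowly out of the holes.

Emit:
move_arm --targets '[[[-1, 0, 0, 0, 0.29], [-2, 0, 0, 0, 0.29], [-3, 0, 0, 0, 0.29], [-4, 0, 0, 0, 0.29]]]'

```text
clock: 20.1
ee_pos: [0.5153, -0.0189, 0.1712]
ee_rot: [1.362, 1.571, 1.619]
force: [0.0, 0.7, -1.3]
width: 0.0587
```

```bash
python3 look.py g32 305 245 60 45 13 .1115 .008 -b; python3 ov.py g32 .0655
```

```text
t20.10 pos [515.3 -18.9 171.2] F [ 0.   0.7 -1.3] w58.7 yaw 0.257 x [-0.  0. -1.] q6 -1.89
[ 0.5135 -0.0112  0.0599] [208. 432.]
[ 0.5175 -0.0267  0.0599] [168. 374.]
```

View pics/g32_ov.png

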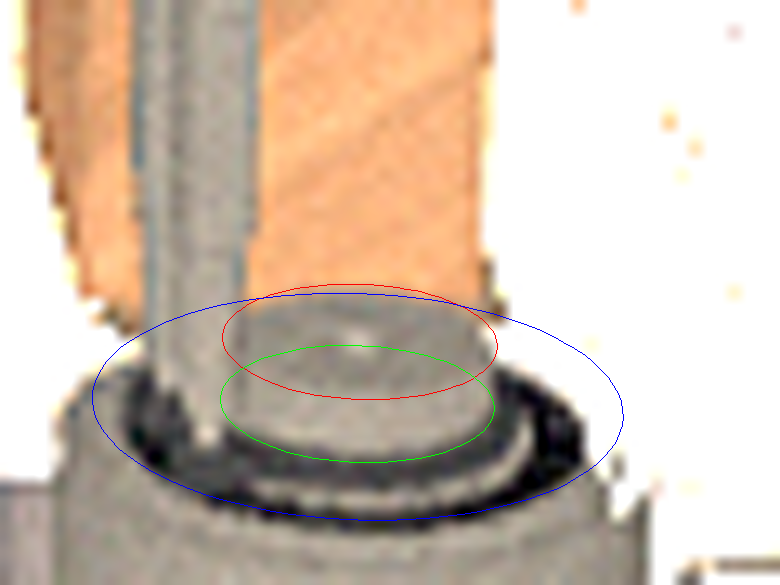

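Out cleanly, no snag. Continue up and look from above clear.

Emit:
move_arm --targets '[[[-6, 0, 0, 0, 0.31], [-16, 0, 0, 0, 0.31], [-30, 0, 0, 0, 0.31], [-42, 0, 0, 0, 0.31], [-45, 0, 0, 0, 0.31]]]'

```text
clock: 20.65
ee_pos: [0.5164, -0.019, 0.2183]
ee_rot: [-0.291, 1.567, -0.034]
force: [0.4, 0.2, -2.0]
width: 0.0596
```

```bash
python3 look.py g33 305 205 60 85 7 .1115 .008 -b
python3 - <<'E'
from h import *
s=cv2.imread("pics/g33_full.png");crop(s,280,180,100,75,8,"g33n.png")
E
```

```text
t20.65 pos [516.4 -19.  218.3] F [ 0.4  0.2 -2. ] w59.6 yaw 0.257 x [ 0.004 -0.    -1.   ] q6 -1.89
[ 0.5145 -0.0113  0.1064] [113. 311.]
[ 0.5186 -0.0267  0.1064] [ 91. 283.]
```

View pics/g33.png

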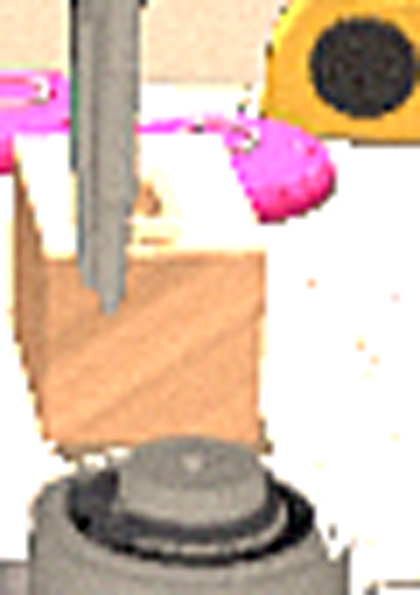

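View pics/g33n.png

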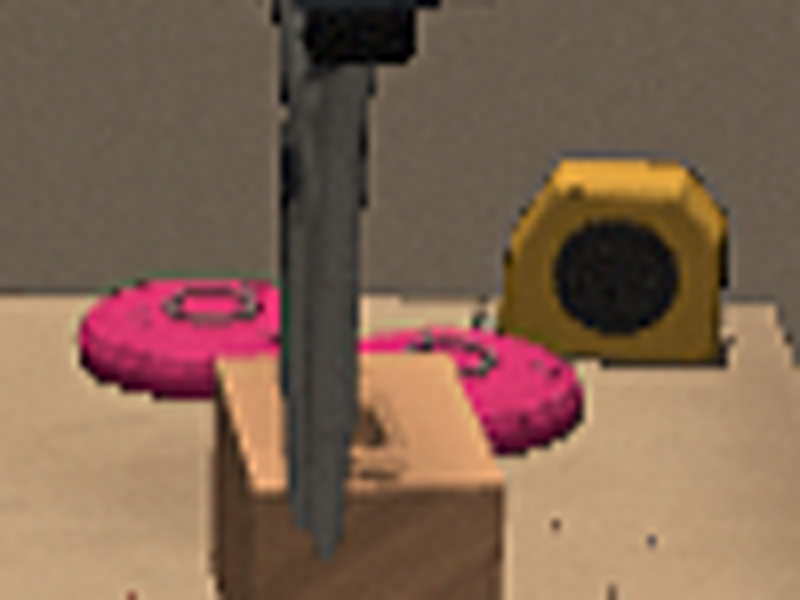

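Run:
```python
from h import *
st();print(delta([.4985,-.2146,.200],.084))
```

```text
t20.70 pos [516.2 -19.  217.9] F [-0.7  0.5 -1.7] w59.8 yaw 0.258 x [ 0.003 -0.    -1.   ] q6 -1.89
(array([  17.9, -184.6,  -67. ]), np.float64(9.94))
```

Emit:
move_arm --targets '[[[0, -25, -10, 5, 0.31], [0, -65, -24, 10, 0.31], [0, -110, -40, 10, 0.31], [0, -155, -56, 10, 0.31], [0, -180, -65, 10, 0.31]]]'

```text
clock: 21.2
ee_pos: [0.4976, -0.2126, 0.2157]
ee_rot: [-2.367, 1.57, -2.286]
force: [-0.4, 0.7, -1.0]
width: 0.06
```

Emit:
move_arm --targets '[[[0, -4, -1, 0, 0.31], [0, -4, -1, 0, 0.31], [0, -4, -1, 0, 0.31]]]'

```text
clock: 21.5
ee_pos: [0.4976, -0.2126, 0.2159]
ee_rot: [1.953, 1.57, 2.037]
force: [0.3, 0.3, -1.9]
width: 0.0599
```

```bash
python3 look.py g34 285 185 80 65 9 .1115 .0068
python3 - <<'E'
from h import *
st();print(delta([.4985,-.2146,.18],.084))
t=arm.grab_frame("top"); cv2.imwrite("pics/top4.png",t); crop(t,280,200,160,110,5,"g34t.png")
E
```

```text
t21.50 pos [ 497.6 -212.6  215.9] F [ 0.3  0.3 -1.9] w59.9 yaw 0.083 x [-0.001  0.001 -1.   ] q6 -2.08
[ 0.4971 -0.2055  0.1045] [377. 212.]
[ 0.4982 -0.2191  0.1045] [368. 190.]
t21.55 pos [ 497.7 -212.4  216. ] F [ 0.7 -0.2 -1.7] w59.5 yaw 0.084 x [-0.     0.001 -1.   ] q6 -2.08
(array([36. , -2.3,  0.6]), np.float64(0.01))
```

View pics/g34.png

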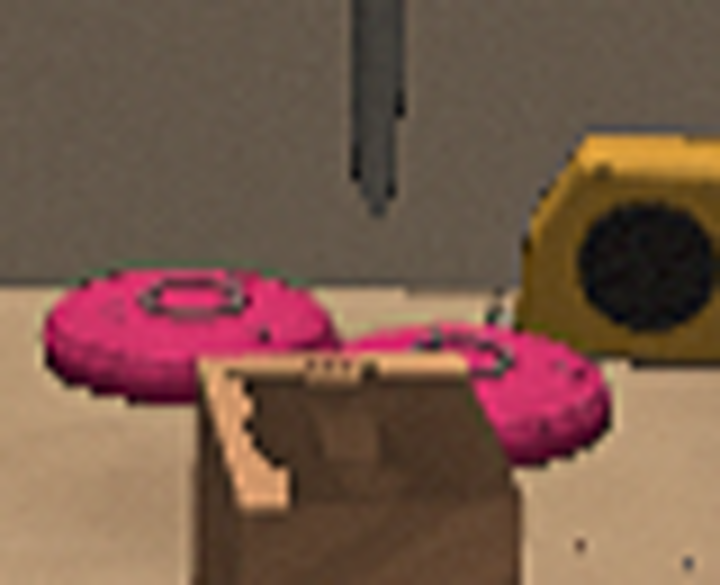

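View pics/g34t.png

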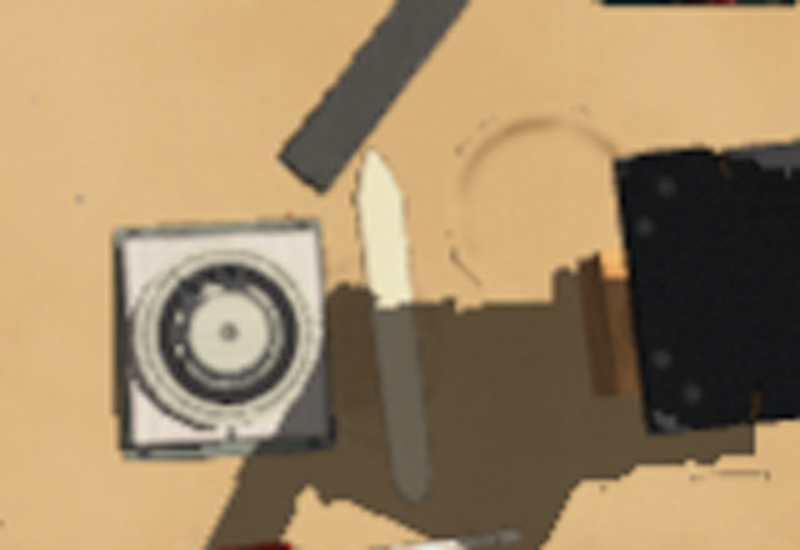

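Run:
```python
from h import *
s=cv2.imread("pics/g34_full.png").astype(float)*2.8
crop(np.clip(s,0,255).astype(np.uint8),300,215,50,35,15,"g35.png")
f=lambda p:((p-[300,215]+.5)*15).round()
Rz=Ro.from_euler("z",.084).as_matrix()
for X,Y in((-.0065,-.0155),(.0065,-.0155),(.0065,.0155),(-.0065,.0155),(0,0)): print(X,Y,f(proj("side",Rz@[X,Y,0]+[.499,-.2125,.056])[0]))
```

```text
-0.0065 -0.0155 [408. 218.]
0.0065 -0.0155 [303. 219.]
0.0065 0.0155 [334. 311.]
-0.0065 0.0155 [442. 309.]
0 0 [372. 264.]
```

View pics/g35.png

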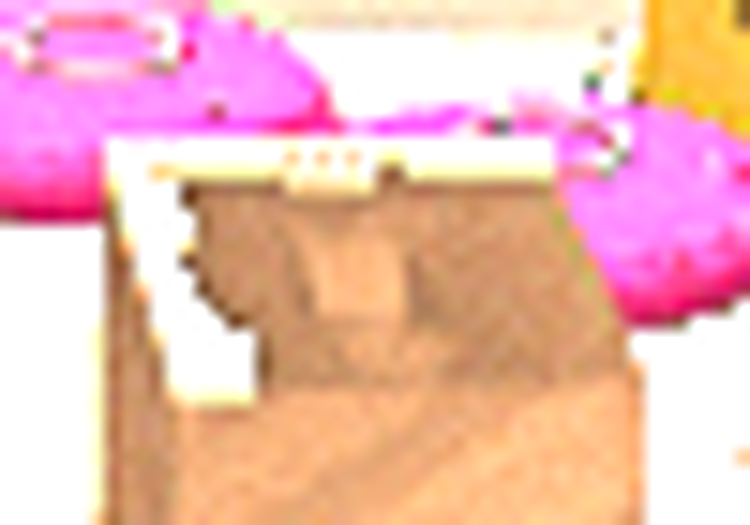

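Run:
```python
from h import *
st();print(delta([.499,-.2140,.175],.084))
```

```text
t21.60 pos [ 497.8 -212.3  216.1] F [-0.2 -0.4 -2.1] w60.0 yaw 0.085 x [-0.     0.001 -1.   ] q6 -2.08
(array([41.1, -1.8,  1.1]), np.float64(0.03))
```

Emit:
move_arm --targets '[[[10, -1.8, 1.1, 0, 0.31], [25, -1.8, 1.1, 0, 0.31], [38, -1.8, 1.1, 0, 0.31], [41, -1.8, 1.1, 0, 0.31], [41, -1.8, 1.1, 0, 0.31]]]'

```text
clock: 22.1
ee_pos: [0.4987, -0.2147, 0.1744]
ee_rot: [2.541, 1.569, 2.625]
force: [-0.0, 0.4, -0.7]
width: 0.06
```

```bash
python3 look.py g36 295 200 60 45 13 .1115 .0068 -b
python3 - <<'E'
from h import *
f=lambda p:((p-[295,200]+.5)*13).round()
print(f(proj("side",[.499,-.2125,.056])[0]))
E
```

```text
t22.10 pos [ 498.7 -214.7  174.4] F [-0.   0.4 -0.7] w60.0 yaw 0.084 x [-0.001  0.001 -1.   ] q6 -2.08
[ 0.4986 -0.2082  0.0636] [393. 383.]
[ 0.4997 -0.2218  0.0636] [381. 349.]
[387. 423.]
```

View pics/g36.png

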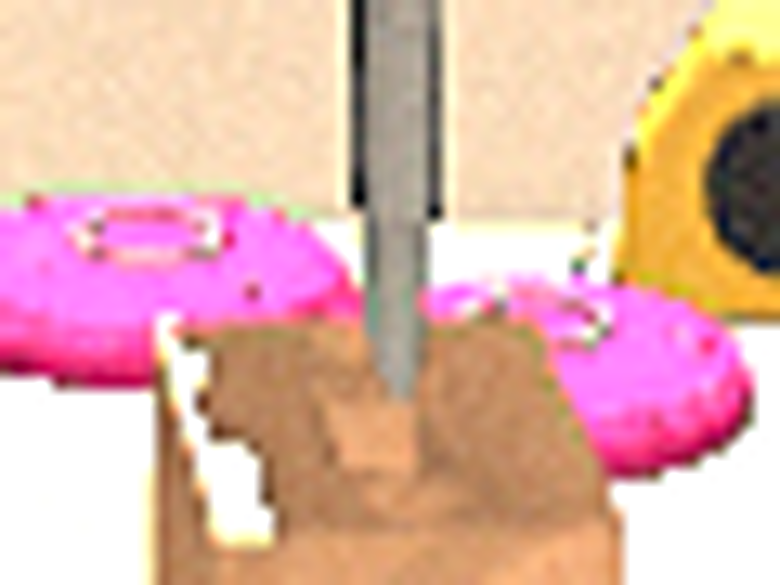

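Emit:
move_arm --targets '[[[0, 0, 1.4, 0, 0.31], [4, 0, 1.4, 0, 0.31], [9, 0, 1.4, 0, 0.31], [14, 0, 1.4, 0, 0.31], [14, 0, 1.4, 0, 0.31]]]'

```text
clock: 22.65
ee_pos: [0.4997, -0.2149, 0.1602]
ee_rot: [2.571, 1.569, 2.654]
force: [0.2, -0.7, -1.4]
width: 0.06
```

```bash
python3 look.py g37 295 200 60 45 13 .1115 .0068 -b
```

```text
t22.65 pos [ 499.7 -214.9  160.2] F [ 0.2 -0.7 -1.4] w60.0 yaw 0.083 x [-0.002  0.001 -1.   ] q6 -2.08
[ 0.4993 -0.2082  0.0491] [385. 481.]
[ 0.5004 -0.2218  0.0491] [373. 446.]
```

View pics/g37.png

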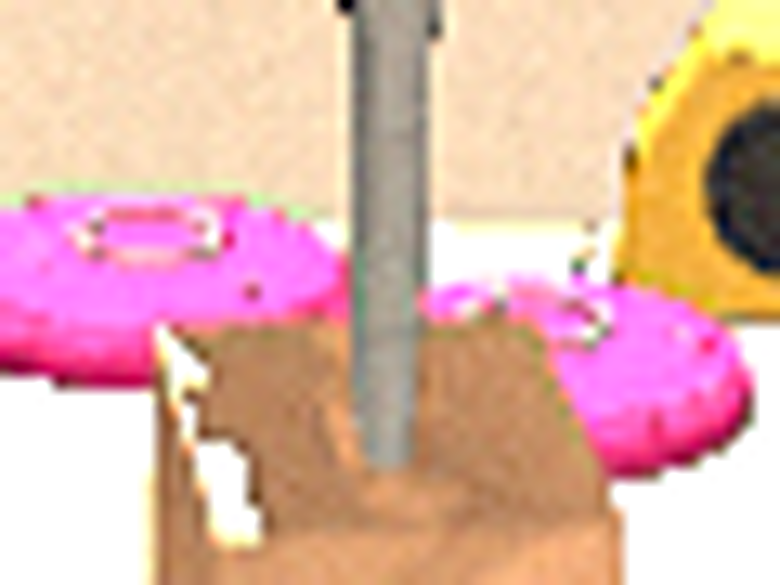

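Emit:
move_arm --targets '[[[5, 0, 0, 0, 0.31], [10, 0, 0, 0, 0.31], [16, 0, 0, 0, 0.31], [22, 0, 0, 0, 0.31], [22, 0, 0, 0, 0.31]]]'

```text
clock: 23.2
ee_pos: [0.4996, -0.2149, 0.1379]
ee_rot: [2.606, 1.568, 2.689]
force: [-0.3, 0.3, -2.2]
width: 0.0601
```

```bash
python3 -c "from h import *;st()"
```

```text
t23.20 pos [ 499.6 -214.9  137.9] F [-0.3  0.3 -2.2] w60.1 yaw 0.083 x [-0.002  0.001 -1.   ] q6 -2.08
```

Emit:
move_arm --targets '[[[5, 0, 0, 0, 0.31], [10, 0, 0, 0, 0.31], [14, 0, 0, 0, 0.31], [17, 0, 0, 0, 0.31], [17, 0, 0, 0, 0.31]]]'

```text
clock: 23.7
ee_pos: [0.5, -0.2151, 0.1216]
ee_rot: [2.516, 1.57, 2.599]
force: [-1.2, 0.4, -1.5]
width: 0.0599
```

```bash
python3 -c "from h import *;st()"
```

```text
t23.70 pos [ 500.  -215.1  121.6] F [-1.2  0.4 -1.5] w59.9 yaw 0.083 x [-0.001  0.001 -1.   ] q6 -2.08
```

Emit:
move_arm --targets '[[[1, 0, 0, 0, 0.31], [2, 0, 0, 0, 0.31], [2, 0, 0, 0, 0.31]]]'

```text
clock: 24.0
ee_pos: [0.5003, -0.2152, 0.1202]
ee_rot: [0.482, 1.571, 0.565]
force: [0.4, -0.2, -1.4]
width: 0.0598
```

```bash
python3 -c "from h import *;st()"
```

```text
t24.00 pos [ 500.3 -215.2  120.2] F [ 0.4 -0.2 -1.4] w59.8 yaw 0.083 x [ 0.  0. -1.] q6 -2.08
```

Emit:
move_arm --targets '[[[0.7, 0, 0, 0, 0.31], [1.4, 0, 0, 0, 0.32], [1.4, 0, 0, 0, 0.33]]]'

```text
clock: 24.3
ee_pos: [0.5009, -0.2154, 0.1197]
ee_rot: [-0.446, 1.569, -0.363]
force: [-1.2, 0.6, 4.1]
width: 0.0605
```

```bash
python3 -c "from h import *;st()"
```

```text
t24.30 pos [ 500.9 -215.4  119.7] F [-1.2  0.6  4.1] w60.5 yaw 0.083 x [ 0.002 -0.001 -1.   ] q6 -2.08
```

Emit:
move_arm --targets '[[[-0.8, 0, 0, 0, 0.34], [-0.8, 0, 0, 0, 0.4], [-0.8, 0, 0, 0, 0.5], [-0.8, 0, 0, 0, 0.8], [-0.8, 0, 0, 0, 1]]]'

```text
clock: 24.8
ee_pos: [0.5002, -0.2152, 0.1194]
ee_rot: [2.484, 1.57, 2.567]
force: [0.8, 0.9, 0.2]
width: 0.0816
```

Emit:
move_arm --targets '[[[0, 0, 0, 0, 1], [0, 0, 0, 0, 1], [0, 0, 0, 0, 1], [0, 0, 0, 0, 1]]]'

```text
clock: 25.2
ee_pos: [0.5003, -0.2152, 0.1195]
ee_rot: [1.157, 1.571, 1.24]
force: [-0.6, 0.5, -0.2]
width: 0.0912
```

```bash
python3 look.py g38 285 145 100 75 8 .1115 .0068
python3 - <<'E'
from h import *
t=arm.grab_frame("top"); crop(t,280,200,160,110,5,"g38t.png")
E
```

```text
t25.20 pos [ 500.3 -215.2  119.5] F [-0.6  0.5 -0.2] w91.2 yaw 0.083 x [ 0.  0. -1.] q6 -2.08
[ 0.4998 -0.2084  0.0081] [310. 901.]
[ 0.5009 -0.222   0.0081] [302. 878.]
```

View pics/g38.png

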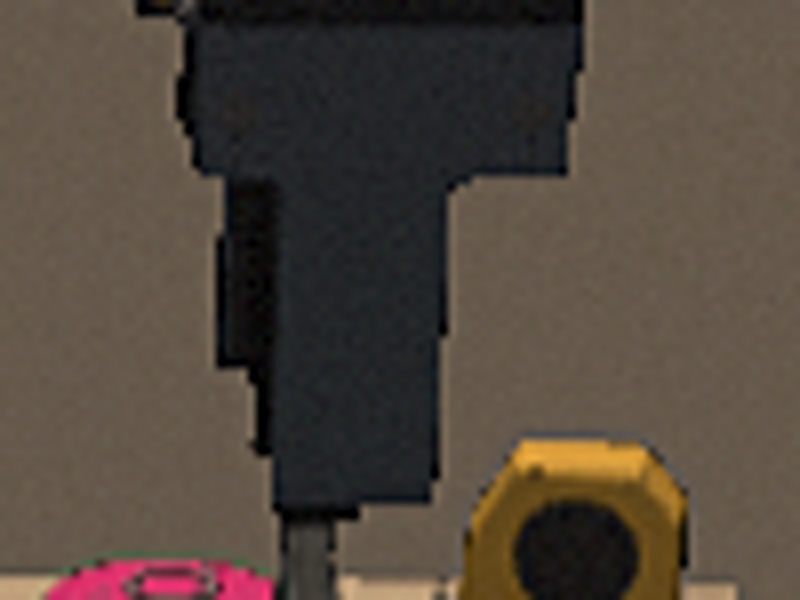

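View pics/g38t.png

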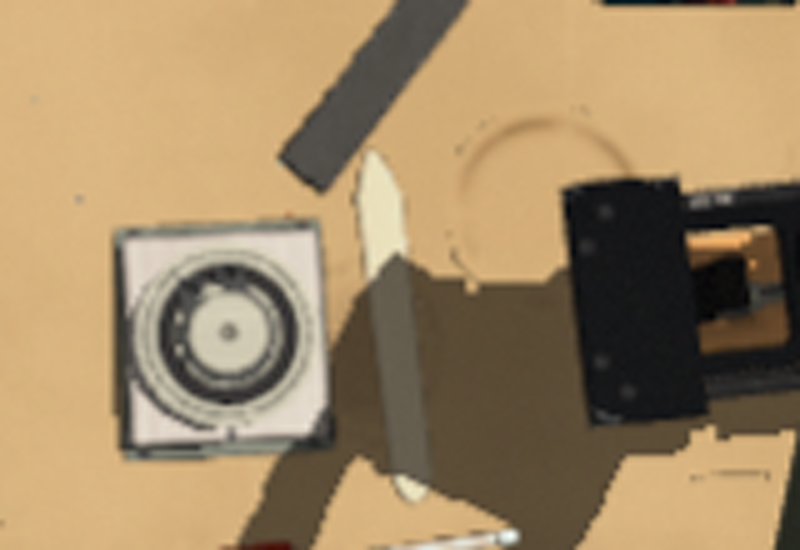

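Emit:
move_arm --targets '[[[-15, 0, 0, 0, 1], [-40, 0, 0, 0, 1], [-70, 0, 0, 0, 1], [-105, 0, 0, 0, 1], [-130, 0, 0, 0, 1]]]'

```text
clock: 25.8
ee_pos: [0.5008, -0.2154, 0.2519]
ee_rot: [-0.485, 1.568, -0.402]
force: [0.4, 0.0, -0.4]
width: 0.0914
```

Emit:
move_arm --targets '[[[-10, 30, -40, 0, 1], [-10, 60, -80, 0, 1], [-10, 90, -120, 0, 1], [-10, 90, -140, 0, 1]]]'

```text
clock: 26.2
ee_pos: [0.3497, -0.1345, 0.2595]
ee_rot: [2.176, 1.569, 2.261]
force: [1.7, -0.5, 0.6]
width: 0.0911
```

Run:
```python
from h import *
st()
t=arm.grab_frame("top");s=arm.grab_frame("side");cv2.imwrite("pics/sideF.png",s);cv2.imwrite("pics/topF.png",t)
a=lambda im,u,v,w,h,k:cv2.resize(im[v:v+h,u:u+w],None,fx=k,fy=k,interpolation=cv2.INTER_CUBIC)
cv2.imwrite("pics/F1.png",np.vstack([np.hstack([a(s,305,255,50,37,8),a(s,290,155,60,50,6)[:296,:400]]),np.hstack([a(t,300,245,50,37,8),a(t,380,230,67,50,6)[:296,:360]])]))
```

```text
t26.20 pos [ 349.7 -134.5  259.5] F [ 1.7 -0.5  0.6] w91.1 yaw 0.085 x [-0.001  0.001 -1.   ] q6 -2.05
```

View pics/F1.png

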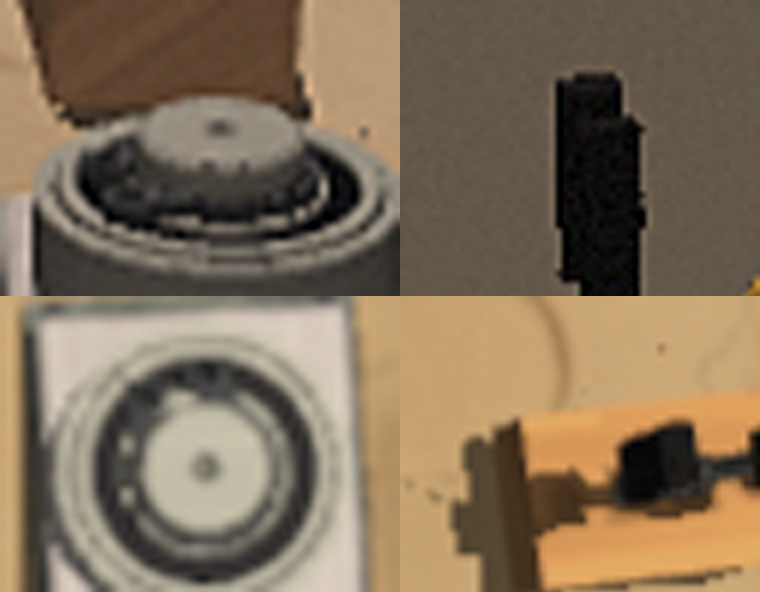

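View pics/sideF.png

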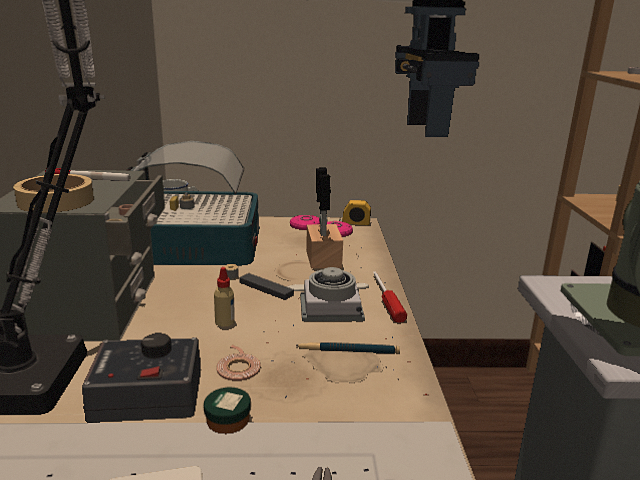

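Run:
```python
from h import *
u,v,k=308,260,11
out=[]
for n,zb in(("side0",.008),("sideF",.011)):
    s=cv2.imread(f"pics/{n}.png");c=cv2.resize(s[v:v+34,u:u+36*1+14],None,fx=k,fy=k,interpolation=2)[:,:400*1]
    c=cv2.resize(s[v:v+34,u-6:u+44],None,fx=8*1.0,fy=8*1.0,interpolation=2)
    a=np.linspace(0,2*np.pi,90)
    for r,z,col in((31,.0655-zb,(255,0,0)),(16,.0655,(0,0,255))):
        P=np.c_[.4953+r/1e3*np.cos(a),-.0243+r/1e3*np.sin(a),np.full(90,z)]
        q=((proj("side",P)-[u-6,v]+.5)*8-.5).astype(int); 
        for p in q[::3]: cv2.circle(c,tuple(int(x) for x in p),1,col,-1)
    out.append(c)
t=cv2.imread("pics/topF.png")
cv2.imwrite("pics/F2.png",np.hstack(out))
cv2.imwrite("pics/F3.png",cv2.resize(t[248:288,303:347],None,fx=14,fy=14,interpolation=2))
```

```text
(no output)
```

View pics/F2.png

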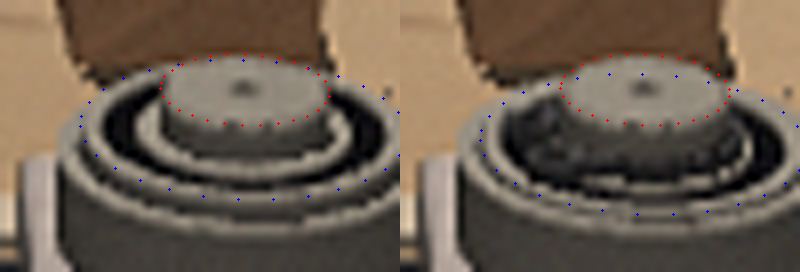

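View pics/F3.png

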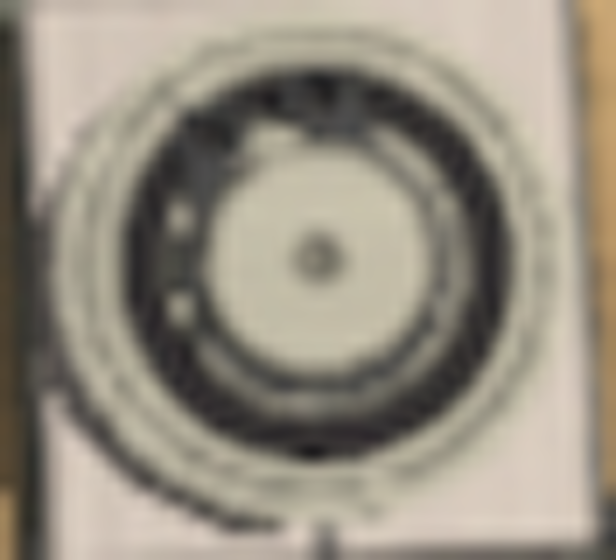

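Emit:
move_arm --targets '[[[0, 0, 0, 0, 1], [0, 0, 0, 0, 1], [0, 0, 0, 0, 1]]]'

```text
clock: 26.6
ee_pos: [0.3544, -0.1375, 0.2594]
ee_rot: [2.092, 1.57, 2.175]
force: [0.0, -0.4, 0.6]
width: 0.0914
```

Run:
```python
from h import *
st(); print(arm.finish_job())
```

```text
t26.60 pos [ 354.4 -137.5  259.4] F [ 0.  -0.4  0.6] w91.4 yaw 0.083 x [-0.  0. -1.] q6 -2.05
the job is handed in; nothing more can be done
None
```

The circlip is refitted in the groove and holding the bearing down, and the pliers are back in the slot of the tool block. I handed the job in at 26.6 s with the gripper clear of everything; no verdict is reported.

- **Spreading:** I took the pliers out, put the pins in the lug holes and spread the circlip to about 0.6 (handles about 39 mm), well short of overstretching.
- **Fitting:** Twice the back of the circlip caught on the spindle end. I lifted it and moved it 1.3 mm, then 1.2 mm, further from the lug side. After that it slid down.
- **Pressing:** I pressed the bearing with about 5 to 7.5 N, just reaching its stop, then backed off slightly. The circlip closed in the groove with the pins following the lugs outward.
- **Last checks:** In the side picture the bearing rim lies on the outline drawn for 3 mm of press. From above, the circlip is closed round the spindle, with its lugs about 16 mm apart. The other things on the bench look unmoved.
- **Disagreements:** The circlip seems to have turned about 0.1 rad on the spindle compared with the angle I fitted it at. The pliers lean a little in the slot, as they did before I took them.

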